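# Load the spring filter feeder and clamp its cover

## Task

Load the spring-loaded filter feeder: swing its green cover fully aside, then lay every yellow ceramic filter flat in the column, one on top of another, and press each one down against the spring until both end catches have snapped in over it and it stays down by itself. When all the filters on the table are in, swing the cover shut over the column and lower the red-handled hold-down arm flat onto it; do not tip over the two sand cores that stand loose on the table.

Things in the scene. Friction and masses are not known exactly. Their poses are not given: they have to be found in the camera images.
- feeder: Fixed spring-loaded filter feeder, base 96 x 210 mm, grey end pillars; origin at the centre of its underside, z up, y along its length, x across. Its column of four metal corner angles is 104 mm (y) by 54 mm (x) inside, flared at the top, 146 mm above the table. Between the angles the long sides are open over the middle 64 mm, so fingers can pass there. Room for four filters, their length along y
- feeder_mouth (a point): point on the column's centre line, 118 mm above the table, level with the catches' undersides. A filter laid in the mouth rests on the catches' slopes, centre about 137 mm above the table. Pressed in its middle (8 N for the first, 16 N for the fourth) until its top is 3 to 5 mm below this point, it is caught; let go, it rises against the catches, centre 107 mm high. The next goes in on top of it
- catch_left (a joint): sprung catch in the column's +y end wall, 22 mm wide, centred on the feeder's x = 0; it juts 5 mm into the column with a sloping upper side and a flat underside 118 mm above the table. 0 when out over the column, grows in m (to 0.008) as a passing filter pushes it back into the wall; it snaps back to 0 above the filter
- catch_right (a joint): the like catch in the column's -y end wall
- follower (a joint): orange plate on the spring that carries the filters in the column: 0 when up (its top 1 mm below the catches' undersides), grows downward in m to 0.100; it is pushed back up by a spring of 4 N plus 180 N/m. With n filters latched it reads about 0.022 x n
- cover (a joint): green cover plate (66 x 116 mm, 4 mm thick, top 148 mm high) that swings level about cover_pivot: 0 when shut over the column (pointing along the feeder's +y), grows as it swings clockwise seen from above, towards the feeder's +x, up to its stop at 2.2 rad. The column's mouth is wholly free from 1.8 rad on. Light friction (about 1 N at the knob), stays where it is left
- cover_pivot (a point): the cover's upright axis, 146 mm above the table
- cover_knob (a point): middle of the upright black round knob (20 mm across, 28 mm high, its underside 6 mm above the cover plate) on the cover, 60 mm from the pivot, 170 mm above the table; moves with the cover
- clamp_arm (a joint): hold-down arm at the feeder's +y end, a dark bar with a red grip, 72 mm long, 16 mm wide (grip 22 mm), 9 mm thick (grip 13 mm): 0 when it lies level on the shut cover, pointing along the feeder's -y; grows in rad as its tip is swung up and over outward (1.57 upright, stop at 2.0). Friction (about 1 N at the tip) holds it where it is left
- clamp_hinge (a point): the arm's level hinge axis (along the feeder's x), 82 mm from the feeder's middle, 154 mm above the table
- clamp_tip (a point): outer end of the hold-down arm, 72 mm from its hinge; 154 mm above the table when it is down
- core_a: small beige sand core standing on the table, 42 mm across, 70 mm high, fragile bystander; origin at the centre of its underside, z up
- core_b: small beige sand core standing on the table, 48 mm across, 50 mm high, fragile bystander; origin at the centre of its underside, z up
- filter_1: yellow ceramic filter plate with a pattern of small dark holes, 50 (x) x 100 (y) x 22 mm (z), 80 g, the same either way up; origin at its centre. Lies flat on the table at the start. Two to four of these are present (None if absent)
- filter_2: yellow ceramic filter plate with a pattern of small dark holes, 50 (x) x 100 (y) x 22 mm (z), 80 g, the same either way up; origin at its centre. Lies flat on the table at the start. Two to four of these are present (None if absent)
- filter_3: yellow ceramic filter plate with a pattern of small dark holes, 50 (x) x 100 (y) x 22 mm (z), 80 g, the same either way up; origin at its centre. Lies flat on the table at the start. Two to four of these are present (None if absent)
- filter_4: yellow ceramic filter plate with a pattern of small dark holes, 50 (x) x 100 (y) x 22 mm (z), 80 g, the same either way up; origin at its centre. Lies flat on the table at the start. Two to four of these are present (None if absent)
There are look-alikes about, which are no part of the job. Leave any purple look-alike of the filter_2 alone.

How it is judged:
On the way, in this order (a step that is already met when the one before it is completed fails the run):
1. the cover is swung clear of the column (value of joint cover above 1.7 rad), for 0.2 s.
2. every filter present is in the column, held down by the catches, with nothing pressing on it (x of filter_1 in the frame of feeder between -0.006 and 0.006 m and y of filter_1 in the frame of feeder between -0.006 and 0.006 m and z of each of filter_1, filter_2, filter_3, filter_4 in the frame of feeder below 0.11 m and angle between the z axis of each of filter_1, filter_2, filter_3, filter_4 and the z axis of feeder, either way round below 0.12 rad and contact force between the fingers and filter_1 below 0.3 N and linear speed of each of filter_1, filter_2, filter_3, filter_4 below 0.03 m/s and x of filter_2 in the frame of feeder between -0.006 and 0.006 m and y of filter_2 in the frame of feeder between -0.006 and 0.006 m and contact force between the fingers and filter_2 below 0.3 N and x of filter_3 in the frame of feeder between -0.006 and 0.006 m and y of filter_3 in the frame of feeder between -0.006 and 0.006 m and contact force between the fingers and filter_3 below 0.3 N and x of filter_4 in the frame of feeder between -0.006 and 0.006 m and y of filter_4 in the frame of feeder between -0.006 and 0.006 m and contact force between the fingers and filter_4 below 0.3 N), for 0.4 s.
3. the cover is shut (value of joint cover below 0.08 rad), for 0.2 s.
4. the hold-down arm lies on the cover (value of joint clamp_arm below 0.12 rad), for 0.2 s.
At the end, for the whole second after the job is handed in: Every filter present lies level in the column (within 6 mm and 7 degrees), its centre at least 8 mm below the catches' undersides, at rest and untouched; cover shut within 0.08 rad, hold-down arm down within 0.12 rad; both sand cores upright (all of step 2 and value of joint cover below 0.08 rad and value of joint clamp_arm below 0.12 rad and angle between each of core_a, core_b's own z axis and vertical below 0.3 rad).
It fails at once if a standing sand core is tipped over (angle between any of core_a, core_b's own z axis and vertical above 0.6 rad).
Of filter_1, filter_2, filter_3, filter_4 only 2 to 4 are there at a start; the rules pass over those that are not, and their reading is None.
At some moment in a run one of filter_1, filter_2, filter_3, filter_4 may be knocked a few centimetres aside while the robot is not near it.
Once in a run the grip may slacken for a moment while it holds something.
It also fails if it takes over 210 s, if anything falls off the work surface, if the arm or the gripper's body presses on something with over 40 N, if the wrist force passes 120 N, or if a joint passes its speed limit or range.

## Robot

A 6-joint arm with a two-finger parallel gripper is mounted at the origin on a cart in front of the work surface, level with it; the furniture and walls round the work are solid. World frame = base frame: x ahead of the robot, y to its left, z up, the work surface at z = 0. Lengths are in m, angles in rad, forces in N, time in s.
With the tool pointing down it reaches from about 0.325 to 0.85 m from the base axis. Payload 4.4 kg.
Tool frame: the origin (TCP) lies at the centre of the arm's flange, where the gripper is bolted on; the fingertips stand 199 mm ahead of it and the grasp point (between the pads) lies 180 mm ahead of it; y points along the fingers, z is the direction in which the jaws open and shut, and the axes are right-handed (so a half turn about y gives the same grasp; the last joint's range is limited). The gripper opens to 94 mm and grips with 3 to 60 N. Pads are 16 mm wide; open, the fingers measure 119 mm over their backs; the gripper's body (75 mm by 177 mm) begins 78 mm behind the grasp point.
Start: joints at [0.967, 0.207, 1.542, -0, 1.393, -0.15], TCP at [0.252, 0.517, 0.405] pointing down, gripper open.
Joint ranges: [-2.73, 2.73], [-0.86, 2.22], [0.23, 2.46], [-1.11, 4.25], [0.08, 2.63], [-2.82, 2.82]. Speed limits (rad/s): [2.79, 2.79, 3.14, 3.14, 3.14, 3.14].

## Interface

Orientations are given as a unit quaternion [x, y, z, w].
In Python, from workcell import observe, capture, camera_model, job_done gives the robot as it stands.
- The arm moves only by the tool move_arm, never from a script. Its argument "steps" is a list of rows, each a list of 4 numbers: the shift along the tool's x, y, z in m, then the turn about the tool's y in degrees. In form: [[tx, ty, tz, twist], ...]. A call has 1 to 8 rows; each row is the pose to reach, as a shift and turn from the pose commanded when the call began, along the tool's axes at that moment; what a row does not reach only later rows make up. A row lasts 1/10 s, in which the tool goes at most 50 mm and 8.59 degrees, less where a joint would pass 70% of its speed; a pose out of reach is approached as far as the arm can. A call with a gripper value outside its range is refused whole. "fingers" is the finger opening in m, from 0 to 0.094, set as the call begins (left out, the last holds). The fingers move at their own pace and stop on an object; "squeeze" is the grip in N (left out, the last holds). Time passes only in rows, so rows that repeat a pose let the fingers close. It gives the time, the measured TCP pose, the force and the opening at its end, in the units of the state.
- observe(): the state, without advancing time (a new reading comes with each control period).
- capture(name): name is "scene" or "top" or "wrist"; returns the picture (480x640x3 uint8, red, green, blue); there is no depth.
- camera_model(name): a dict with "intrinsics" (3x3 intrinsics, pixels), "rvec" (rotation vector, rad) and "tvec" (3), from world to camera coordinates, as OpenCV has them; the wrist camera has in their place "mount" (4x4, takes a point from camera to tool coordinates, whose origin is the TCP and whose axes are the tool frame's). Camera axes: x right, y down, z forward; pixel columns grow to the right and rows downward; lengths in m; the calibration is good to about 2 mm. A picture is of the moment at which its call begins: read the wrist's pose just before it. camera_model takes no time and is no camera call.
- job_done(): hands the job in, once; it reports no verdict.
The state is a dict: "t": time; "qpos": joint angles; "qd": joint speeds; "joint_efforts": joint torques, N m; "ee_pos": TCP position; "eef_rot": TCP orientation; "contact_force": force on the tool from outside, world axes, zero at the start; "moment": the same for the moment, N m; "opening": finger opening in m.
Only numpy, scipy, OpenCV 4.12 (cv2) and the standard library are available. Lean on these libraries where they do the work, as an engineer would, in place of code of your own. Each camera call takes 0.05 s, during which the arm holds its last target.

## Working session

There is one attempt and no reset: what is moved stays moved. The work goes in short steps, Python scripts to look and compute and a tool call to move; the robot and the scene stay as the last step left them, time stands still between calls to the robot, and variables do not carry over. Pictures are saved under pics/ and viewed, and the job is handed in when it is done.

Besides the shell and the picture viewer there is one more tool, called after "Call:" in YAML: its name, and indented under it one key for each argument. move_arm: Moves the arm, as the interface text tells. Its arguments: {"type":"object","properties":{"steps":{"type":"array","items":{"type":"array","items":{"type":"number"}}},"fingers":{"type":"number"},"squeeze":{"type":"number"}},"required":["steps"]}

```bash
mkdir -p pics; ls
cat > h.py <<'E'
import numpy as np, cv2
from scipy.spatial.transform import Rotation as R
from workcell import observe, capture, camera_model, job_done
def cam(name,obs=None):
    m=camera_model(name); K=np.array(m['intrinsics'],float)
    if 'mount' in m:
        M=np.array(m['mount']); T=np.eye(4); T[:3,:3]=R.from_quat(obs['eef_rot']).as_matrix(); T[:3,3]=obs['ee_pos']
        W=T@M; return K,W[:3,:3],W[:3,3]
    Rw=cv2.Rodrigues(np.array(m['rvec'],float))[0]; return K,Rw.T,-Rw.T@np.array(m['tvec'],float).ravel()
def ray(c,uv,z):
    K,Rc,o=c; d=Rc@np.linalg.solve(K,np.array([uv[0],uv[1],1.])); return o+d*(z-o[2])/d[2]
def proj(c,p):
    K,Rc,o=c; q=K@(Rc.T@(np.array(p)-o)); return q[:2]/q[2]
def snap(name,fn):
    o=observe(); im=capture(name); cv2.imwrite('pics/'+fn,cv2.cvtColor(im,cv2.COLOR_RGB2BGR)); return cam(name,o),im
def totool(d,obs):  # world vector to tool axes
    return R.from_quat(obs['eef_rot']).as_matrix().T@np.array(d)
E
python3 - <<'E'
from h import *
o=observe(); print(o); print(R.from_quat(o['eef_rot']).as_matrix().round(3))
for n in('scene','top','wrist'):
    c,_=snap(n,n+'0.png'); print(n,camera_model(n), c[2])
E
```

```text
pics
{'t': 0.0, 'qpos': array([ 9.66463509e-01,  2.07357292e-01,  1.54294160e+00, -3.74922878e-06,
        1.39349422e+00, -1.50510617e-01]), 'qd': array([-0.00116776, -0.00128156, -0.00122413, -0.00032941, -0.00014048,
        0.00141715]), 'joint_efforts': array([-9.57238785e-05, -3.70863962e+01, -2.81423342e+01,  6.98787463e-02,
        3.59592761e-02, -1.69527743e-04]), 'ee_pos': array([0.25188768, 0.51648423, 0.4035318 ]), 'eef_rot': array([ 0.68970411, -0.15936219,  0.15879121, -0.6882567 ]), 'contact_force': array([ 0.2405192 ,  0.22161652, -0.33379246]), 'moment': array([-0.01464791, -0.0162272 , -0.01443777]), 'opening': 0.09347718238003506}
[[ 0.899 -0.001  0.438]
 [-0.438 -0.002  0.899]
 [-0.    -1.    -0.002]]
scene {'intrinsics': array([[465.00815185,   0.        , 314.51250454],
       [  0.        , 465.00815185, 236.96485923],
       [  0.        ,   0.        ,   1.        ]]), 'rvec': array([ 2.22779681, -0.59619068,  0.24083631]), 'tvec': array([-0.5543262 ,  0.2612064 ,  1.00280929])} [ 0.21407644 -0.78496766  0.84801525]
top {'intrinsics': array([[451.22467807,   0.        , 322.48665144],
       [  0.        , 451.22467807, 242.88169071],
       [  0.        ,   0.        ,   1.        ]]), 'rvec': array([ 2.19078691, -2.12868807,  0.14161031]), 'tvec': array([-0.10627031,  0.61725428,  1.14471491])} [ 0.47279499 -0.08316773  1.21334928]
wrist {'intrinsics': array([[411.31861727,   0.        , 318.3109384 ],
       [  0.        , 411.31861727, 239.081138  ],
       [  0.        ,   0.        ,   1.        ]]), 'mount': array([[ 1.16176208e-03,  9.62147821e-01,  2.72525632e-01,
        -7.92488627e-02],
       [-8.93210576e-04, -2.72524709e-01,  9.62148370e-01,
         2.11697972e-02],
       [ 9.99998926e-01, -1.36121027e-03,  5.42791737e-04,
         1.76189848e-05],
       [ 0.00000000e+00,  0.00000000e+00,  0.00000000e+00,
         1.00000000e+00]])} [0.18066272 0.55126636 0.38249022]
```

View pics/top0.png

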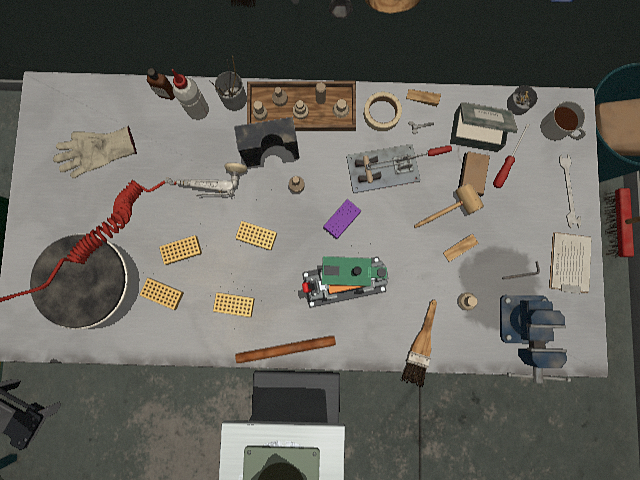

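View pics/scene0.png

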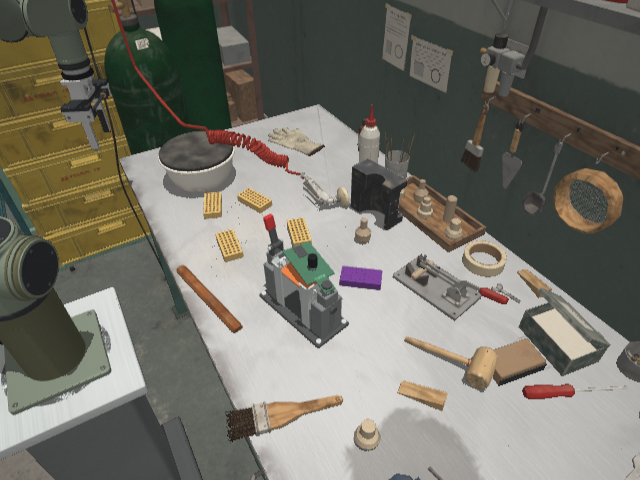

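View pics/wrist0.png

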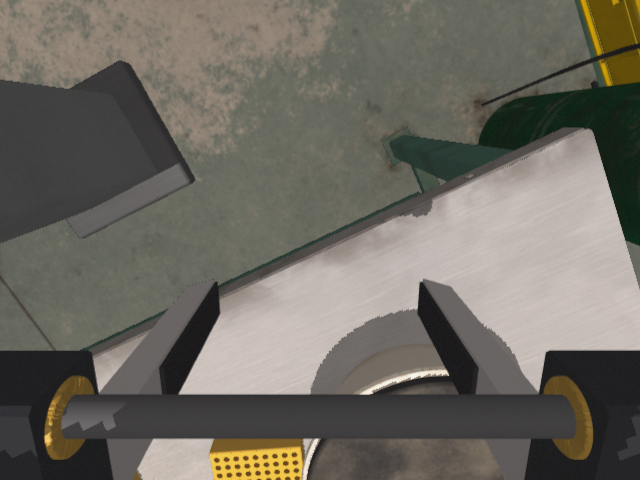

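Run:
```python
from h import *
t=cv2.imread('pics/top0.png'); s=cv2.imread('pics/scene0.png')
a=cv2.resize(t[240:320,285:405],None,fx=6,fy=6,interpolation=cv2.INTER_CUBIC); cv2.imwrite('pics/ct.png',a)
a=cv2.resize(s[205:350,245:365],None,fx=4,fy=4,interpolation=cv2.INTER_CUBIC); cv2.imwrite('pics/cs.png',a)
c=cam('top')
hsv=cv2.cvtColor(t,cv2.COLOR_BGR2HSV)
for nm,lo,hi,z in(('yel',(15,90,120),(32,255,255),.022),('pur',(120,100,60),(160,255,255),.022)):
    m=cv2.morphologyEx(cv2.inRange(hsv,lo,hi),cv2.MORPH_CLOSE,np.ones((7,7)))
    for k in cv2.findContours(m,0,2)[0]:
        if cv2.contourArea(k)<400: continue
        r=cv2.minAreaRect(k); b=np.array([ray(c,p,z)[:2] for p in cv2.boxPoints(r)])
        e=[b[1]-b[0],b[2]-b[1]]; l=[np.linalg.norm(v) for v in e]; v=e[int(np.argmax(l))]
        print(nm,np.round(r[0]),b.mean(0).round(4),np.round(l,3),round(np.degrees(np.arctan2(v[1],v[0]))%180,1))
for uv,z in(((296,184),.07),((468,300),.05)): print(ray(c,uv,z).round(3))
```

```text
yel [430. 328.] [ 0.4074 -0.3752] [0.143 0.047] 158.2
yel [233. 304.] [0.4536 0.1409] [0.05 0.1 ] 82.8
yel [160. 293.] [0.4773 0.3326] [0.05 0.1 ] 68.8
yel [179. 249.] [0.5935 0.2901] [0.1   0.051] 109.7
yel [256. 235.] [0.6382 0.0904] [0.05  0.099] 73.1
yel [461. 198.] [ 0.756  -0.4599] [0.277 0.116] 145.0
yel [620. 124.] [ 0.9781 -0.9008] [0.109 0.139] 176.6
yel [301. 104.] [ 1.0079 -0.0183] [0.295 0.128] 91.9
pur [342. 218.] [ 0.6901 -0.1386] [0.1   0.049] 140.8
[ 0.768 -0.015  0.07 ]
[ 0.482 -0.466  0.05 ]
```

View pics/ct.png

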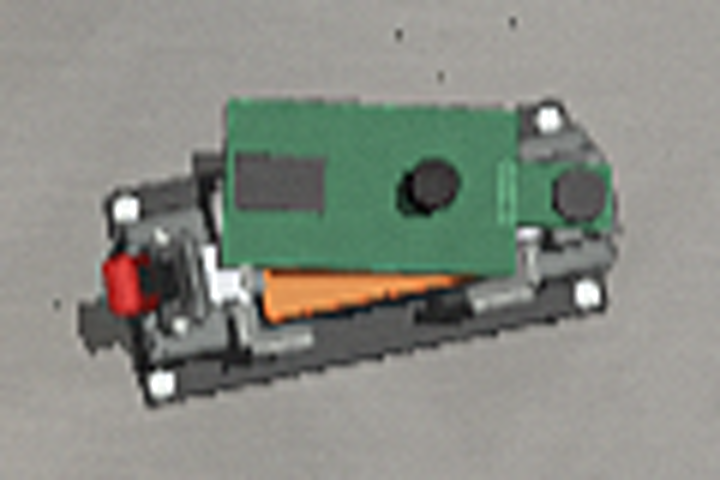

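View pics/cs.png

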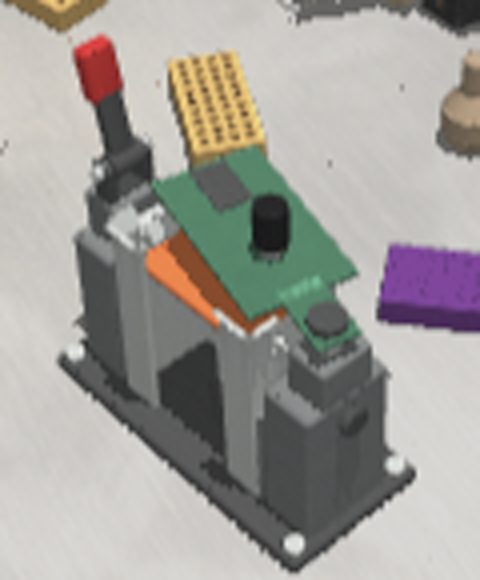

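Run:
```python
from h import *
c=cam('top')
P=np.array([ray(c,(u/6+285,v/6+240),.012)[:2] for u,v in((125,208),(160,384),(588,295),(548,118))])
print(P.round(4)); print('ctr',P.mean(0), 'mid',(P[0]+P[2])/2,(P[1]+P[3])/2)
ax=(P[0]+P[1]-P[2]-P[3])/2; print('len',np.linalg.norm(ax),'yaw of +y',np.degrees(np.arctan2(ax[1],ax[0])))
for n,uv,z in(('pivot',(580,195),.15),('knob',(435,185),.184),('kn2',(432,187),.184)):
    print(n,ray(c,(uv[0]/6+285,uv[1]/6+240),z).round(4))
```

```text
[[ 0.537  -0.0467]
 [ 0.4602 -0.0647]
 [ 0.5045 -0.2525]
 [ 0.5824 -0.2338]]
ctr [ 0.52101406 -0.14942756] mid [ 0.52072647 -0.14963449] [ 0.52130164 -0.14922063]
len 0.1927439686055836 yaw of +y 103.461533551475
pivot [ 0.5398 -0.2295  0.15  ]
knob [ 0.5399 -0.1695  0.184 ]
kn2 [ 0.5391 -0.1684  0.184 ]
```

```bash
cat >> h.py <<'E'
F=np.array([0.5211,-0.1495]); YAW=np.radians(13.46)
def f2w(x,y):
    c,s=np.cos(YAW),np.sin(YAW); return F+np.array([c*x-s*y,s*x+c*y])
def w2f(p):
    c,s=np.cos(YAW),np.sin(YAW); d=np.array(p[:2])-F; return np.array([c*d[0]+s*d[1],-s*d[0]+c*d[1]])
def jawyaw(o):
    M=R.from_quat(o['eef_rot']).as_matrix(); return np.degrees(np.arctan2(M[1,2],M[0,2]))
def go(pos,jaw=None):
    """print row for TCP target pos(world), jaw yaw deg (mod 180)"""
    o=observe(); d=totool(np.array(pos)-o['ee_pos'],o); tw=0
    if jaw is not None:
        tw=(jawyaw(o)-jaw+90)%180-90
    print('t',round(o['t'],2),'ee',o['ee_pos'].round(4),'jaw',round(jawyaw(o),2),'f',o['contact_force'].round(1),'op',round(o['opening'],4),'q',o['qpos'].round(2))
    print('ROW',[round(float(v),4) for v in d]+[round(float(tw),1)])
E
python3 - <<'E'
from h import *
go((.5395,-.169,.41),13.5)
E
```

```text
t 0.15 ee [0.2519 0.5166 0.4037] jaw 64.0 f [0.2 0.4 0.7] op 0.0937 q [ 0.97  0.21  1.54  0.    1.39 -0.15]
ROW [0.559, -0.0056, -0.4901, 50.5]
```

Call:
move_arm:
  steps:
    - [0.559, -0.0056, -0.49, 50.5]
    - [0.559, -0.0056, -0.49, 50.5]
    - [0.559, -0.0056, -0.49, 50.5]
    - [0.559, -0.0056, -0.49, 50.5]
    - [0.559, -0.0056, -0.49, 50.5]
    - [0.559, -0.0056, -0.49, 50.5]
    - [0.559, -0.0056, -0.49, 50.5]
    - [0.559, -0.0056, -0.49, 50.5]
  fingers: 0.04
  squeeze: 6

```text
t: 0.95
ee_pos: [0.4069, 0.146, 0.4077]
eef_rot: [-0.555, 0.438, -0.438, 0.555]
contact_force: [0.1, -0.5, 0.3]
opening: 0.0402
```

Run:
```python
from h import *
go((.5395,-.169,.41),13.5)
```

```text
t 0.95 ee [0.4069 0.146  0.4077] jaw 13.51 f [ 0.1 -0.5  0.3] op 0.0402 q [ 0.14 -0.11  1.87  0.    1.38 -0.09]
ROW [0.3373, -0.0023, 0.0553, 0.0]
```

Call:
move_arm:
  steps:
    - [0.337, -0.002, 0.055, 0]
    - [0.337, -0.002, 0.055, 0]
    - [0.337, -0.002, 0.055, 0]
    - [0.337, -0.002, 0.055, 0]
    - [0.337, -0.002, 0.055, 0]
    - [0.337, -0.002, 0.055, 0]
    - [0.337, -0.002, 0.055, 0]
    - [0.337, -0.002, 0.055, 0]

```text
t: 1.75
ee_pos: [0.54, -0.1714, 0.409]
eef_rot: [0.555, -0.439, 0.44, -0.554]
contact_force: [0.7, 0.4, 0.3]
opening: 0.04
```

Run:
```python
from h import *
go((.5395,-.169,.357),13.5)
c,im=snap('wrist','w1.png'); 
for p in ((.5395,-.169,.184),(.5398,-.2295,.15)): print(proj(c,p))
```

```text
t 1.75 ee [ 0.54   -0.1714  0.409 ] jaw 13.19 f [0.7 0.4 0.3] op 0.04 q [-0.46  0.19  1.56 -0.    1.4  -0.69]
ROW [-0.0025, 0.052, 0.0001, -0.3]
[318.19548582 273.60143122]
[297.38218146 340.68756457]
```

View pics/w1.png

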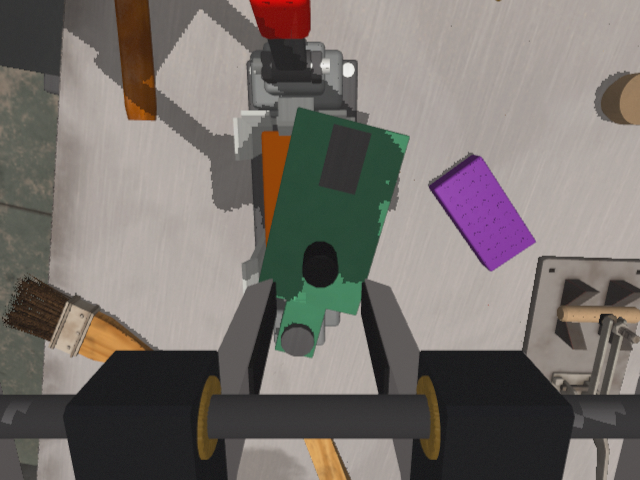

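Call:
move_arm:
  steps:
    - [-0.002, 0.052, 0, 0]
    - [-0.002, 0.052, 0, 0]
    - [-0.002, 0.052, 0, 0]

```text
t: 2.1
ee_pos: [0.5376, -0.1634, 0.3563]
eef_rot: [0.556, -0.439, 0.436, -0.555]
contact_force: [-0.3, -0.7, -0.0]
opening: 0.04
```

Call:
move_arm:
  steps:
    - [0, 0, 0, 0]
    - [0, 0, 0, 0]
    - [0, 0, 0, 0]
    - [0, 0, 0, 0]
  fingers: 0.01

```text
t: 2.5
ee_pos: [0.539, -0.165, 0.3596]
eef_rot: [-0.555, 0.437, -0.439, 0.556]
contact_force: [-0.5, 0.6, 5.7]
opening: 0.02
```

```bash
cat >> h.py <<'E'
def arc(angs,z,twf):
    o=observe(); M=R.from_quat(o['eef_rot']).as_matrix()
    k0=w2f(o['ee_pos']); a0=np.arctan2(k0[0],k0[1]+.082); r0=np.hypot(k0[0],k0[1]+.082); print('ang now',a0,'r',r0,'t',o['t'],'op',o['opening'],'f',o['contact_force'].round(1),'q6',o['qpos'][5])
    rows=[]
    for a in angs:
        w=f2w(.06*np.sin(a),-.082+.06*np.cos(a)); d=M.T@(np.array([*w,z])-o['ee_pos'])
        rows.append([round(float(v),3) for v in d]+[round(np.degrees(a-a0)*twf,0)])
    print(rows)
E
python3 - <<'E'
from h import *
arc(np.linspace(.4,1.2,8),.357,.6)
E
```

```text
ang now 0.21704911182425826 r 0.06429394193538653 t 2.5 op 0.019970307420889153 f [-0.5  0.6  5.7] q6 -0.6864284091859854
[[0.008, 0.003, 0.01, np.float64(6.0)], [0.011, 0.003, 0.016, np.float64(10.0)], [0.014, 0.003, 0.021, np.float64(14.0)], [0.019, 0.003, 0.027, np.float64(18.0)], [0.024, 0.003, 0.031, np.float64(22.0)], [0.029, 0.003, 0.036, np.float64(26.0)], [0.035, 0.003, 0.039, np.float64(30.0)], [0.041, 0.003, 0.042, np.float64(34.0)]]
```

Call:
move_arm:
  steps:
    - [0.004, -0.001, 0.01, 6]
    - [0.007, -0.001, 0.016, 10]
    - [0.011, -0.001, 0.021, 14]
    - [0.016, -0.001, 0.027, 18]
    - [0.021, -0.001, 0.031, 22]
    - [0.027, -0.001, 0.036, 26]
    - [0.033, -0.001, 0.039, 30]
    - [0.039, -0.001, 0.042, 34]

```text
t: 3.3
ee_pos: [0.5888, -0.1926, 0.3594]
eef_rot: [-0.402, 0.582, -0.581, 0.403]
contact_force: [-0.4, 2.2, 2.6]
opening: 0.0196
```

Run:
```python
from h import *
arc(np.linspace(1.35,2.2,7),.358,.6)
c,im=snap('wrist','w2.png')
```

```text
ang now 1.1592207353768473 r 0.06088250920357597 t 3.3 op 0.019644972322908863 f [-0.4  2.2  2.6] q6 -0.09590405693401599
[[0.008, 0.001, 0.009, np.float64(7.0)], [0.014, 0.001, 0.014, np.float64(11.0)], [0.021, 0.001, 0.019, np.float64(16.0)], [0.029, 0.001, 0.023, np.float64(21.0)], [0.037, 0.001, 0.026, np.float64(26.0)], [0.045, 0.001, 0.027, np.float64(31.0)], [0.053, 0.001, 0.027, np.float64(36.0)]]
```

View pics/w2.png

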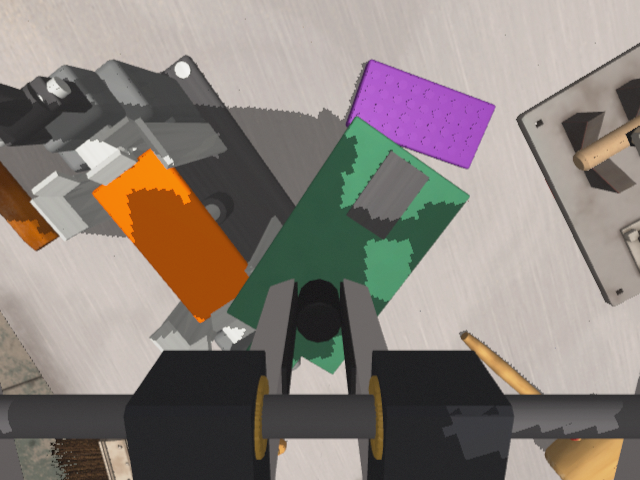

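The cover follows (knob at 318,310), the column's orange follower is nearly clear. Continuing.

Call:
move_arm:
  steps:
    - [0.008, 0, 0.009, 7]
    - [0.014, 0, 0.014, 11]
    - [0.021, 0, 0.019, 16]
    - [0.029, 0, 0.023, 21]
    - [0.037, 0, 0.026, 26]
    - [0.045, 0, 0.027, 31]
    - [0.05, 0, 0.0275, 34]
    - [0.05, 0, 0.0275, 34]

```text
t: 4.15
ee_pos: [0.5966, -0.2498, 0.3591]
eef_rot: [-0.216, 0.673, -0.673, 0.216]
contact_force: [-0.8, 0.7, 1.9]
opening: 0.0199
```

Call:
move_arm:
  steps:
    - [0, 0, 0, 0]
    - [0, 0, 0, 0]
  fingers: 0.045

```text
t: 4.35
ee_pos: [0.5967, -0.2494, 0.3586]
eef_rot: [0.216, -0.673, 0.673, -0.216]
contact_force: [-0.1, 0.3, 0.2]
opening: 0.0326
```

Call:
move_arm:
  steps:
    - [0, -0.05, 0, 0]
    - [0, -0.08, 0, 0]
    - [0, -0.1, 0, 0]

```text
t: 4.65
ee_pos: [0.597, -0.2495, 0.4621]
eef_rot: [0.215, -0.672, 0.675, -0.217]
contact_force: [0.4, 0.8, 0.2]
opening: 0.0449
```

Run:
```python
from h import *
arc([2.2],.358,.6)
go((.4536-.0,.1409,.42),172.8)
t,_=snap('top','t1.png'); im=cv2.imread('pics/t1.png'); cv2.imwrite('pics/t1c.png',cv2.resize(im[200:330,130:430],None,fx=2.6,fy=2.6))
```

```text
ang now 2.1483545219637676 r 0.06036467300852764 t 4.65 op 0.04493309937784217 f [0.4 0.8 0.2] q6 0.4206290577268839
[[0.003, 0.104, 0.001, np.float64(2.0)]]
t 4.65 ee [ 0.597  -0.2495  0.4621] jaw -54.43 f [0.4 0.8 0.2] op 0.0449 q [-0.53  0.32  1.28 -0.    1.54  0.42]
ROW [-0.1104, 0.0405, -0.4012, -47.2]
```

View pics/t1c.png

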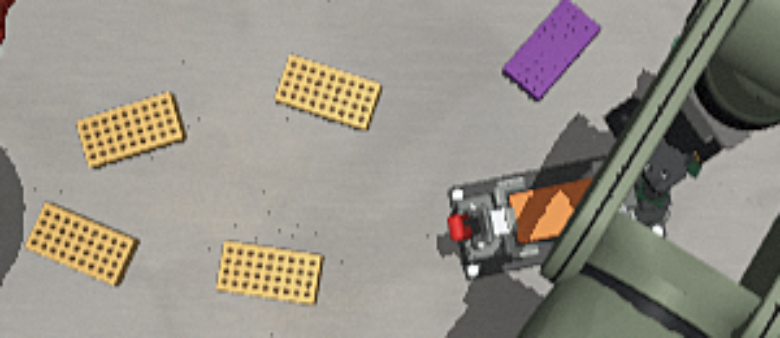

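Call:
move_arm:
  steps:
    - [-0.11, 0.04, -0.401, -47]
    - [-0.11, 0.04, -0.401, -47]
    - [-0.11, 0.04, -0.401, -47]
    - [-0.11, 0.04, -0.401, -47]
    - [-0.11, 0.04, -0.401, -47]
    - [-0.11, 0.04, -0.401, -47]
    - [-0.11, 0.04, -0.401, -47]
    - [-0.11, 0.04, -0.401, -47]
  fingers: 0.08

```text
t: 5.5
ee_pos: [0.4581, 0.1259, 0.4194]
eef_rot: [-0.467, 0.532, -0.531, 0.466]
contact_force: [1.0, 0.6, 0.3]
opening: 0.0801
```

Run:
```python
from h import *
go((.4536,.1409,.40),172.8)
```

```text
t 5.5 ee [0.4581 0.1259 0.4194] jaw -7.47 f [1.  0.6 0.3] op 0.0801 q [ 0.09 -0.02  1.76 -0.    1.4   0.22]
ROW [-0.0143, 0.0194, -0.0064, -0.3]
```

```bash
cat >> h.py <<'E'
def wfilt(fn,z=.022):
    """find yellow filters in wrist image; top face centre, long-axis yaw"""
    o=observe(); c,im=snap('wrist',fn); hsv=cv2.cvtColor(im,cv2.COLOR_RGB2HSV)
    m=cv2.inRange(hsv,(15,110,150),(32,255,255)); m=cv2.morphologyEx(m,cv2.MORPH_CLOSE,np.ones((11,11))); m=cv2.morphologyEx(m,cv2.MORPH_OPEN,np.ones((7,7)))
    out=[]
    for k in cv2.findContours(m,0,2)[0]:
        if cv2.contourArea(k)<2500: continue
        P=np.array([ray(c,p,z)[:2] for p in k[:,0].astype(float)],np.float32)
        r=cv2.minAreaRect(P*1000); b=cv2.boxPoints(r)/1000; e=[b[1]-b[0],b[2]-b[1]]; l=[np.linalg.norm(v) for v in e]; v=e[int(np.argmax(l))]
        yaw=np.degrees(np.arctan2(v[1],v[0]))%180
        uv=k[:,0].mean(0)
        print('px',uv.round(),'ctr',b.mean(0).round(4),'size',np.round(l,3),'yaw',round(yaw,1),'jaw',round(yaw-90,1)); out.append((b.mean(0),yaw,l))
    return out
E
python3 - <<'E'
from h import *
wfilt('w3.png')
E
```

```text
px [514. 221.] ctr [0.6369 0.0905] size [0.049 0.099] yaw 73.3 jaw -16.7
px [465.  38.] ctr [0.6003 0.2698] size [0.057 0.05 ] yaw 109.4 jaw 19.4
```

View pics/w3.png

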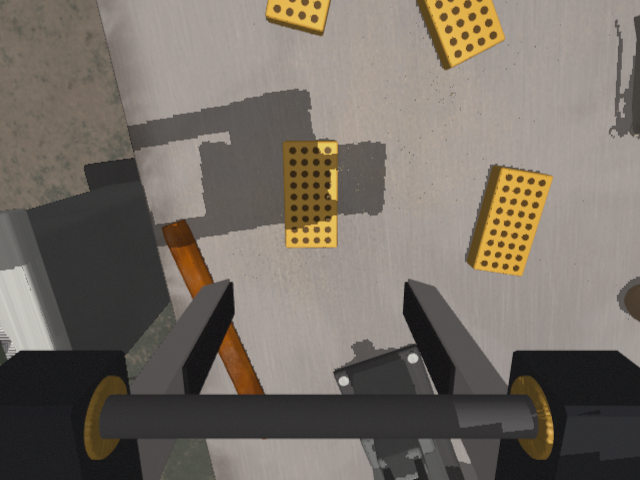

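```bash
sed -i 's/(15,110,150)/(15,110,70)/' h.py
python3 - <<'E'
from h import *
f=wfilt('w4.png')
o=observe()
for b,y,l in f:
    if max(l)>.095 and abs(b[0]-.4536)<.03: go((b[0],b[1],.20),y-90)
E
```

```text
px [517. 229.] ctr [0.6329 0.0921] size [0.057 0.099] yaw 73.3 jaw -16.7
px [320. 193.] ctr [0.4528 0.1417] size [0.049 0.099] yaw 82.5 jaw -7.5
px [467.  46.] ctr [0.5954 0.2741] size [0.068 0.056] yaw 108.9 jaw 18.9
t 5.6 ee [0.4566 0.1287 0.4187] jaw -7.0 f [-0.2 -0.8  0.2] op 0.0801 q [ 0.09 -0.02  1.76  0.    1.41  0.21]
ROW [-0.0121, 0.2187, -0.0046, 0.5]
```

Call:
move_arm:
  steps:
    - [-0.012, 0.05, -0.0045, 0]
    - [-0.012, 0.1, -0.0045, 0]
    - [-0.012, 0.15, -0.0045, 0]
    - [-0.012, 0.18, -0.0045, 0]
    - [-0.012, 0.18, -0.0045, 0]

```text
t: 6.1
ee_pos: [0.4535, 0.1358, 0.2351]
eef_rot: [-0.47, 0.534, -0.529, 0.463]
contact_force: [-0.6, 0.3, -0.4]
opening: 0.0804
```

Run:
```python
from h import *
go((.4528,.1417,.203),-7.5)
```

```text
t 6.1 ee [0.4535 0.1358 0.2351] jaw -7.49 f [-0.6  0.3 -0.4] op 0.0804 q [ 0.11  0.22  1.93 -0.    1.01  0.24]
ROW [-0.0059, 0.0321, -0.0011, 0.0]
```

Call:
move_arm:
  steps:
    - [-0.005, 0.025, -0.001, 0]
    - [-0.005, 0.032, -0.001, 0]
    - [-0.005, 0.032, -0.001, 0]

```text
t: 6.4
ee_pos: [0.4565, 0.1415, 0.2087]
eef_rot: [-0.466, 0.532, -0.532, 0.466]
contact_force: [-0.6, -0.7, 0.7]
opening: 0.08
```

Run:
```python
from h import *
go((.4528,.1417,.203),-7.5); wfilt('w5.png'); go((.4528,.1417,.203),-7.5)
```

```text
t 6.4 ee [0.4565 0.1415 0.2087] jaw -7.49 f [-0.6 -0.7  0.7] op 0.08 q [ 0.12  0.27  1.93 -0.    0.94  0.25]
ROW [0.0003, 0.0057, -0.0036, 0.0]
px [306. 302.] ctr [0.4533 0.1464] size [0.049 0.095] yaw 82.8 jaw -7.2
t 6.45 ee [0.4569 0.1416 0.2094] jaw -7.5 f [ 0.1  0.4 -0.2] op 0.0799 q [ 0.12  0.27  1.93 -0.    0.94  0.25]
ROW [0.0004, 0.0064, -0.0041, 0.0]
```

View pics/w5.png

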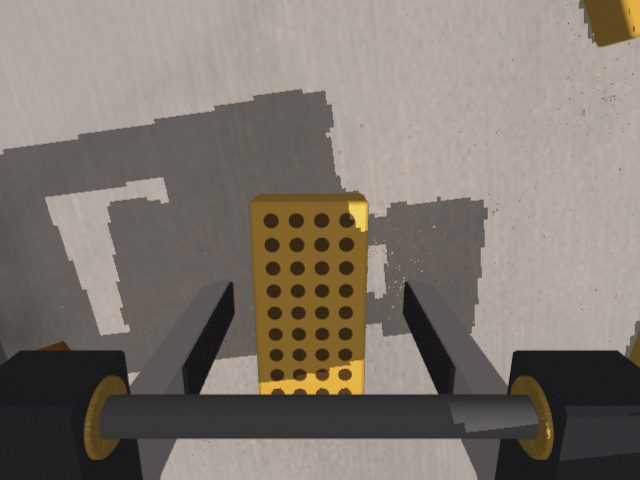

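Call:
move_arm:
  steps:
    - [0.0004, 0.006, -0.004, 0]
    - [0.0004, 0.006, -0.004, 0]
    - [0.0004, 0.006, -0.004, 0]

```text
t: 6.75
ee_pos: [0.4523, 0.1419, 0.2029]
eef_rot: [0.466, -0.531, 0.532, -0.466]
contact_force: [0.8, -0.2, -0.8]
opening: 0.0802
```

Call:
move_arm:
  steps:
    - [0, 0, 0, 0]
    - [0, 0, 0, 0]
    - [0, 0, 0, 0]
    - [0, 0, 0, 0]
    - [0, 0, 0, 0]
    - [0, 0, 0, 0]
  fingers: 0.03
  squeeze: 40

```text
t: 7.35
ee_pos: [0.4523, 0.142, 0.2024]
eef_rot: [0.466, -0.532, 0.532, -0.466]
contact_force: [0.1, -0.3, 0.5]
opening: 0.0499
```

Run:
```python
from h import *
go((.4528,.1417,.203),-7.5)
```

```text
t 7.35 ee [0.4523 0.142  0.2024] jaw -7.5 f [ 0.1 -0.3  0.5] op 0.0499 q [ 0.12  0.27  1.94 -0.    0.93  0.25]
ROW [0.0002, -0.0006, 0.0005, -0.0]
```

Call:
move_arm:
  steps:
    - [0, -0.05, 0, 0]
    - [0, -0.1, 0, 0]
    - [0, -0.15, 0, 0]
    - [0, -0.2, 0, 0]
    - [0, -0.25, 0, 0]
    - [0, -0.26, 0, 0]
    - [0, -0.26, 0, 0]

```text
t: 8.05
ee_pos: [0.4526, 0.142, 0.4646]
eef_rot: [0.465, -0.531, 0.533, -0.468]
contact_force: [-0.7, 1.1, -1.3]
opening: 0.0498
```

Run:
```python
from h import *
go((*f2w(0,-.13),.46),13.46)
```

```text
t 8.05 ee [0.4526 0.142  0.4646] jaw -7.5 f [-0.7  1.1 -1.3] op 0.0498 q [ 0.12 -0.06  1.7   0.    1.49  0.25]
ROW [0.4015, 0.0048, 0.1525, -21.0]
```

Call:
move_arm:
  steps:
    - [0.4, 0.003, 0.1525, -21]
    - [0.4, 0.003, 0.1525, -21]
    - [0.4, 0.003, 0.1525, -21]
    - [0.4, 0.003, 0.1525, -21]
    - [0.4, 0.003, 0.1525, -21]
    - [0.4, 0.003, 0.1525, -21]
    - [0.4, 0.003, 0.1525, -21]
    - [0.4, 0.003, 0.1525, -21]

```text
t: 8.85
ee_pos: [0.5411, -0.2356, 0.4553]
eef_rot: [0.555, -0.44, 0.435, -0.555]
contact_force: [0.4, 0.5, -1.1]
opening: 0.0495
```

Call:
move_arm:
  steps:
    - [0, 0, 0, 0]
    - [0, 0, 0, 0]

```text
t: 9.05
ee_pos: [0.5411, -0.2347, 0.4554]
eef_rot: [0.555, -0.441, 0.436, -0.555]
contact_force: [-0.2, -0.2, -1.2]
opening: 0.0498
```

Run:
```python
from h import *
go((*f2w(0,-.13),.46),13.46)
c,im=snap('wrist','w6.png'); np.savez('w6.npz',K=c[0],R=c[1],o=c[2])
```

```text
t 9.05 ee [ 0.5411 -0.2347  0.4554] jaw 13.37 f [-0.2 -0.2 -1.2] op 0.0498 q [-0.56  0.21  1.44  0.    1.51 -0.79]
ROW [0.0425, -0.0048, 0.0005, -0.1]
```

View pics/w6.png

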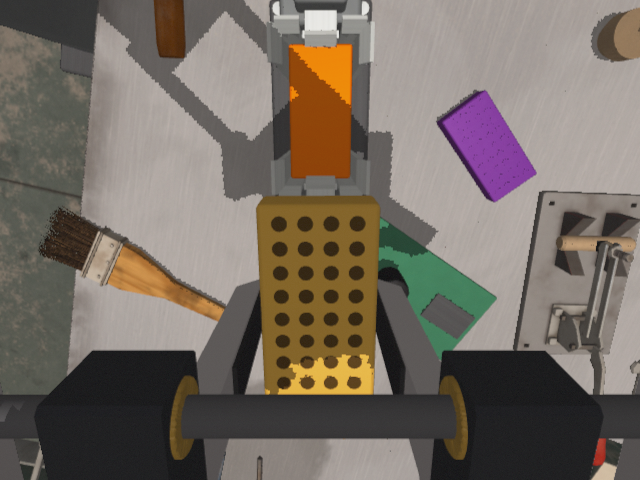

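Run:
```python
from h import *
d=np.load('w6.npz'); c=(d['K'],d['R'],d['o']); im=cv2.imread('pics/w6.png')
print('cam in feeder',w2f(c[2]),c[2][2])
hsv=cv2.cvtColor(im,cv2.COLOR_BGR2HSV)
m=cv2.inRange(hsv,(5,180,80),(16,255,255))[:190,250:400]
m=cv2.morphologyEx(m,cv2.MORPH_OPEN,np.ones((5,5)))
k=max(cv2.findContours(m,0,2)[0],key=cv2.contourArea)[:,0]+[250,0]
P=np.array([ray(c,p+0.,.117)[:2] for p in k.astype(float)],np.float32)*1000
r=cv2.minAreaRect(P); b=cv2.boxPoints(r)/1000; print('follower',b.mean(0),w2f(b.mean(0)),r[1],r[2]); print([w2f(q).round(4) for q in b])
# filter held top at z: TCP-0.203+0.022
o=observe(); zt=o['ee_pos'][2]-.1805
for uv in((258,206),(380,206),(262,197),(376,197)):
    p=ray(c,uv,zt); print('held',totool(p-o['ee_pos'],o).round(4))
a=cv2.resize(im[0:210,250:400],None,fx=3.8,fy=2.8,interpolation=cv2.INTER_CUBIC)
a=cv2.resize(im[0:210,250:400],None,fx=2.8,fy=2.8,interpolation=cv2.INTER_CUBIC); cv2.imwrite('pics/w6c.png',a)
```

```text
cam in feeder [-0.00025325 -0.00806321] 0.43470892776152836
follower [ 0.5206766  -0.14891945] [-0.00027662  0.00066316] (45.15724182128906, 93.87531280517578) 13.331149101257324
[array([-0.0227,  0.0477]), array([-0.023 , -0.0462]), array([ 0.0222, -0.0463]), array([0.0224, 0.0475])]
held [-0.047   0.1808 -0.0239]
held [-0.0469  0.1806  0.0239]
held [-0.0506  0.1808 -0.0222]
held [-0.0505  0.1807  0.0222]
```

View pics/w6c.png

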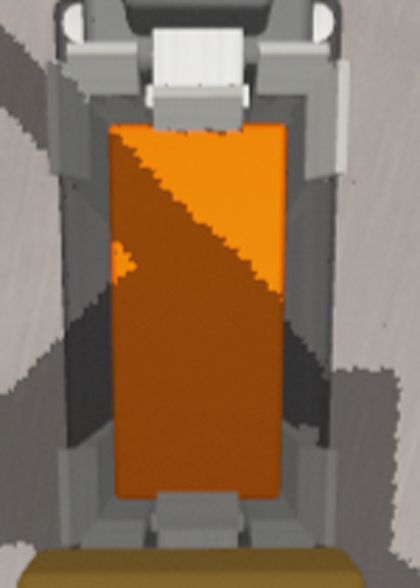

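```bash
cat >> h.py <<'E'
def held(c,im,o,h=.1805):
    """im RGB; filter's far end & sides in tool coords, top face edge assumed h below TCP"""
    hsv=cv2.cvtColor(im,cv2.COLOR_RGB2HSV); m=cv2.inRange(hsv,(14,110,50),(34,255,255)); m[:120]=0; m[385:]=0; m[:,:230]=0;m[:,410:]=0
    for r in (210,215,220,240,260,280):
        x=np.where(m[r])[0]
        if len(x): 
            L=totool(ray(c,(x.min()-.5,r),o['ee_pos'][2]-h)-o['ee_pos'],o); Rr=totool(ray(c,(x.max()+.5,r),o['ee_pos'][2]-h)-o['ee_pos'],o); print(r,x.min(),x.max(),'z',L[2].round(4),Rr[2].round(4),'x',L[0].round(4))
    col=np.where(m[:,318])[0]; r0=col.min()-.5
    print('end bottom-edge row',r0,'x at bottom plane',totool(ray(c,(318,r0),o['ee_pos'][2]-h-.022)-o['ee_pos'],o)[0].round(4))
    print([tuple(im[r,318]) for r in range(int(r0)-1,int(r0)+16,2)])
E
python3 - <<'E'
from h import *
d=np.load('w6.npz'); c=(d['K'],d['R'],d['o']); im=cv2.cvtColor(cv2.imread('pics/w6.png'),cv2.COLOR_BGR2RGB)
held(c,im,observe())
E
```

```text
210 256 379 z -0.0249 0.0238 x -0.0454
215 257 379 z -0.0246 0.0239 x -0.0434
220 257 379 z -0.0247 0.0239 x -0.0414
240 258 378 z -0.0247 0.0238 x -0.0332
260 259 377 z -0.0246 0.0237 x -0.0247
280 260 377 z -0.0246 0.024 x -0.0161
end bottom-edge row 123.5 x at bottom plane -0.0781
[(np.uint8(143), np.uint8(69), np.uint8(10)), (np.uint8(143), np.uint8(71), np.uint8(10)), (np.uint8(144), np.uint8(69), np.uint8(10)), (np.uint8(143), np.uint8(69), np.uint8(10)), (np.uint8(142), np.uint8(68), np.uint8(10)), (np.uint8(142), np.uint8(68), np.uint8(10)), (np.uint8(143), np.uint8(69), np.uint8(10)), (np.uint8(144), np.uint8(69), np.uint8(10)), (np.uint8(143), np.uint8(69), np.uint8(10))]
```

Run:
```python
from h import *
im=cv2.imread('pics/w6.png')
for r in range(192,216): print(r,im[r,266:272].mean(0).round(),im[r,342:348].mean(0).round())
```

```text
192 [90. 92. 97.] [108. 111. 110.]
193 [89. 92. 96.] [107. 111. 111.]
194 [90. 93. 96.] [107. 110. 110.]
195 [80. 89. 97.] [ 87. 100. 108.]
196 [ 54.  83. 102.] [ 35.  80. 105.]
197 [ 36.  80. 105.] [ 34.  80. 105.]
198 [ 35.  81. 105.] [ 37.  81. 105.]
199 [ 35.  81. 105.] [ 36.  81. 106.]
200 [ 36.  81. 106.] [ 36.  81. 106.]
201 [ 37.  82. 106.] [ 35.  82. 106.]
202 [ 36.  82. 106.] [ 35.  82. 107.]
203 [ 36.  83. 108.] [ 37.  85. 111.]
204 [ 38.  88. 115.] [ 39.  92. 120.]
205 [ 40.  95. 124.] [ 40.  97. 126.]
206 [ 40.  98. 129.] [ 42.  98. 129.]
207 [ 42. 100. 130.] [ 42. 100. 130.]
208 [ 42. 100. 131.] [ 42. 100. 132.]
209 [ 43. 101. 132.] [ 44. 101. 132.]
210 [ 44. 102. 132.] [ 43. 100. 132.]
211 [ 42. 101. 132.] [ 42. 101. 132.]
212 [ 43. 101. 132.] [ 44. 101. 132.]
213 [ 43. 101. 132.] [ 44. 101. 132.]
214 [ 43. 101. 132.] [ 42. 101. 132.]
215 [ 44. 101. 132.] [ 44. 101. 132.]
```

Run:
```python
from h import *
go((*f2w(-.0002,.0015),.370),13.4)
```

```text
t 9.1 ee [ 0.5411 -0.2335  0.4563] jaw 13.47 f [ 0.1 -0.5 -0.6] op 0.0496 q [-0.55  0.2   1.44  0.    1.51 -0.79]
ROW [-0.0874, 0.0867, 0.0002, 0.1]
```

Call:
move_arm:
  steps:
    - [-0.045, 0, 0, 0]
    - [-0.087, 0, 0, 0]
    - [-0.087, 0.03, 0, 0]
    - [-0.087, 0.06, 0, 0]
    - [-0.087, 0.085, 0, 0]
    - [-0.087, 0.085, 0, 0]
    - [-0.087, 0.085, 0, 0]
    - [-0.087, 0.085, 0, 0]

```text
t: 9.9
ee_pos: [0.5218, -0.1488, 0.3764]
eef_rot: [-0.555, 0.437, -0.438, 0.556]
contact_force: [0.4, -0.3, -0.6]
opening: 0.0495
```

Run:
```python
from h import *
c,_=snap('scene','s1.png')
c,_=snap('wrist','w7.png')
go((*f2w(-.0002,.0015),.370),13.4)
print(w2f(observe()['ee_pos']))
im=cv2.imread('pics/s1.png'); cv2.imwrite('pics/s1c.png',cv2.resize(im[190:350,235:375],None,fx=4,fy=3.7))
```

```text
t 10.0 ee [ 0.5219 -0.1493  0.3766] jaw 13.52 f [-1.2  1.  -1.4] op 0.0498 q [-0.44  0.16  1.65  0.    1.32 -0.67]
ROW [-0.0015, 0.0066, -0.001, 0.1]
[7.96036252e-04 3.58002555e-05]
```

View pics/s1c.png

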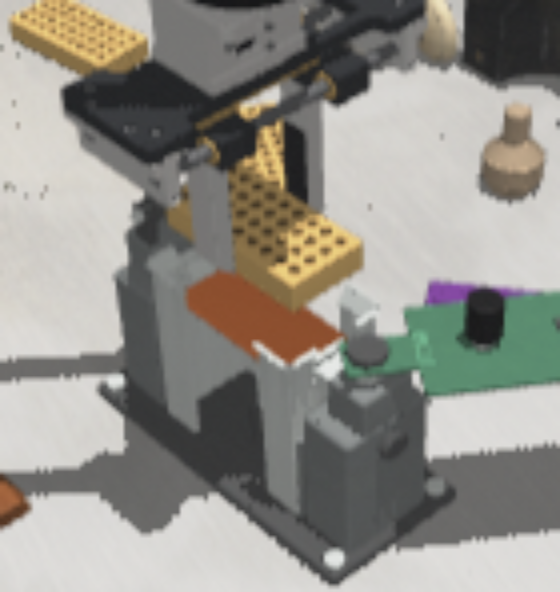

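View pics/w7.png

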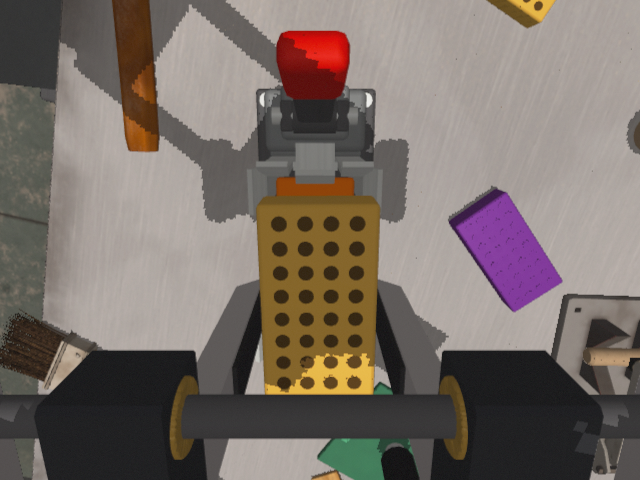

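Call:
move_arm:
  steps:
    - [-0.0015, 0.012, -0.001, 0]
    - [-0.0015, 0.02, -0.001, 0]
    - [-0.0015, 0.026, -0.001, 0]
    - [-0.0015, 0.032, -0.001, 0]
    - [-0.0015, 0.032, -0.001, 0]
  squeeze: 15

```text
t: 10.5
ee_pos: [0.5195, -0.1479, 0.3411]
eef_rot: [0.555, -0.439, 0.437, -0.555]
contact_force: [0.2, 0.5, -1.8]
opening: 0.05
```

Run:
```python
from h import *
c,im=snap('wrist','w8.png')
c,_=snap('scene','s2.png')
go((*f2w(-.0002,.0015),.331),13.4)
print(w2f(observe()['ee_pos']))
im=cv2.imread('pics/s2.png'); cv2.imwrite('pics/s2c.png',cv2.resize(im[190:350,235:375],None,fx=4,fy=3.7))
```

```text
t 10.6 ee [ 0.52   -0.1481  0.3424] jaw 13.49 f [-0.4 -0.1 -1.1] op 0.0497 q [-0.44  0.19  1.69 -0.    1.26 -0.67]
ROW [0.0001, 0.0114, 0.0006, 0.1]
[-0.00075099  0.00162394]
```

View pics/s2c.png

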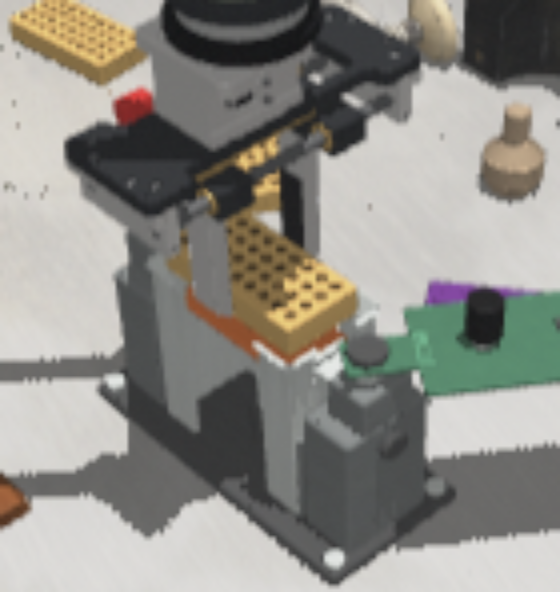

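View pics/w8.png

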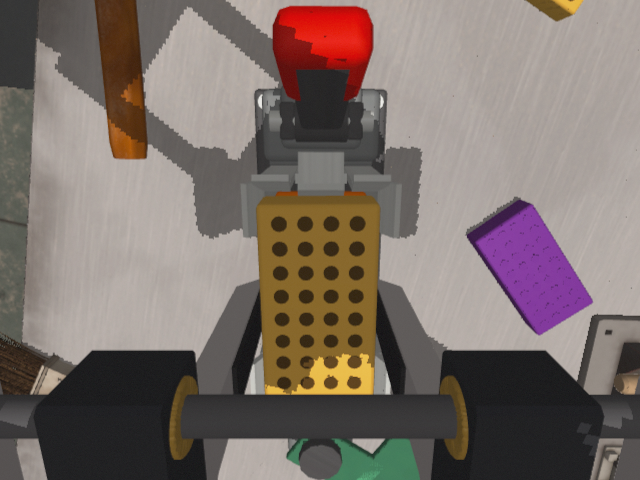

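Call:
move_arm:
  steps:
    - [0, 0.004, 0.0005, 0]
    - [0, 0.008, 0.0005, 0]
    - [0, 0.011, 0.0005, 0]
    - [0, 0.011, 0.0005, 0]
  squeeze: 8

```text
t: 11.0
ee_pos: [0.5203, -0.1478, 0.331]
eef_rot: [0.555, -0.438, 0.437, -0.555]
contact_force: [-0.2, 0.8, -0.0]
opening: 0.05
```

Run:
```python
from h import *
c,_=snap('scene','s3.png')
go((*f2w(-.0002,.0015),.331),13.4)
print(w2f(observe()['ee_pos']))
im=cv2.imread('pics/s3.png'); cv2.imwrite('pics/s3c.png',cv2.resize(im[190:350,235:375],None,fx=4,fy=3.7))
```

```text
t 11.05 ee [ 0.5204 -0.1479  0.3313] jaw 13.5 f [-0.5 -0.5 -0.5] op 0.0502 q [-0.44  0.21  1.7  -0.    1.23 -0.67]
ROW [0.0003, 0.0003, 0.0001, 0.1]
[-0.00032708  0.00175248]
```

View pics/s3c.png

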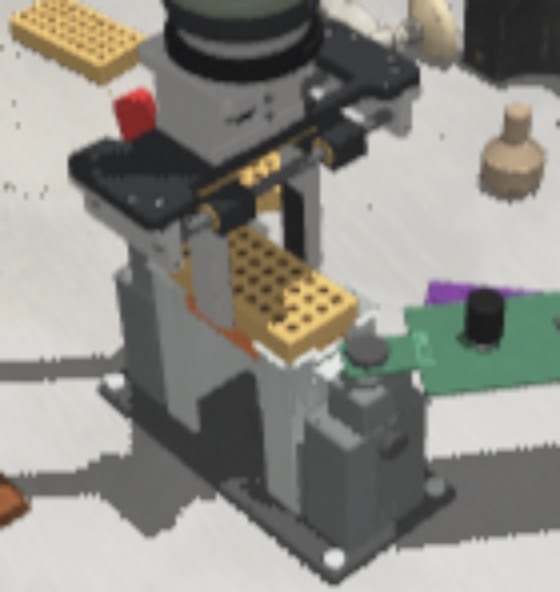

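Call:
move_arm:
  steps:
    - [0, 0, 0, 0]
    - [0, 0.008, 0, 0]
    - [0, 0.016, 0, 0]
    - [0, 0.024, 0, 0]
    - [0, 0.031, 0, 0]
    - [0, 0.037, 0, 0]
    - [0, 0.037, 0, 0]
  squeeze: 50

```text
t: 11.75
ee_pos: [0.521, -0.1483, 0.2949]
eef_rot: [-0.555, 0.437, -0.438, 0.555]
contact_force: [-1.3, -0.1, 5.5]
opening: 0.0497
```

Run:
```python
from h import *
go((*f2w(-.0002,.0015),.294),13.4)
c,_=snap('scene','s4.png')
go((*f2w(-.0002,.0015),.294),13.4)
im=cv2.imread('pics/s4.png'); cv2.imwrite('pics/s4c.png',cv2.resize(im[190:350,235:375],None,fx=4,fy=3.7))
```

```text
t 11.75 ee [ 0.521  -0.1483  0.2949] jaw 13.5 f [-1.3 -0.1  5.5] op 0.0497 q [-0.44  0.25  1.73 -0.    1.16 -0.67]
ROW [-0.0003, 0.0009, -0.0004, 0.1]
t 11.8 ee [ 0.521  -0.1483  0.2952] jaw 13.5 f [-2.1 -0.4  6.2] op 0.0493 q [-0.44  0.25  1.73 -0.    1.16 -0.67]
ROW [-0.0003, 0.0012, -0.0004, 0.1]
```

View pics/s4c.png

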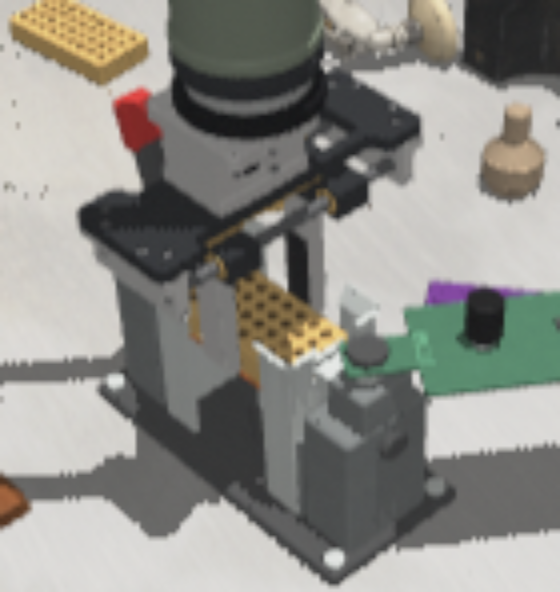

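Call:
move_arm:
  steps:
    - [0, 0.0015, 0, 0]
    - [0, 0.0015, 0, 0]
    - [0, 0.0015, 0, 0]

```text
t: 12.1
ee_pos: [0.521, -0.1483, 0.2941]
eef_rot: [-0.555, 0.437, -0.438, 0.555]
contact_force: [-1.1, -0.3, 6.2]
opening: 0.0491
```

Call:
move_arm:
  steps:
    - [0, 0, 0, 0]
    - [0, 0, 0, 0]
    - [0, 0, 0, 0]
    - [0, -0.04, 0, 0]
    - [0, -0.08, 0, 0]
    - [0, -0.13, 0, 0]
    - [0, -0.15, 0, 0]
    - [0, -0.15, 0, 0]
  fingers: 0.075

```text
t: 12.9
ee_pos: [0.5214, -0.1483, 0.4473]
eef_rot: [-0.555, 0.435, -0.441, 0.556]
contact_force: [0.2, -0.1, 0.2]
opening: 0.0749
```

Run:
```python
from h import *
o=observe(); c,im=snap('wrist','w9.png'); go((.5,0,.45))
c,_=snap('scene','s5.png')
im=cv2.imread('pics/s5.png'); cv2.imwrite('pics/s5c.png',cv2.resize(im[190:350,235:375],None,fx=4,fy=3.7))
```

```text
t 12.95 ee [ 0.5207 -0.148   0.4442] jaw 13.51 f [-0.  -0.6 -0.4] op 0.075 q [-0.44  0.11  1.58  0.    1.46 -0.67]
ROW [-0.1487, -0.006, 0.0144, 0.0]
```

View pics/s5c.png

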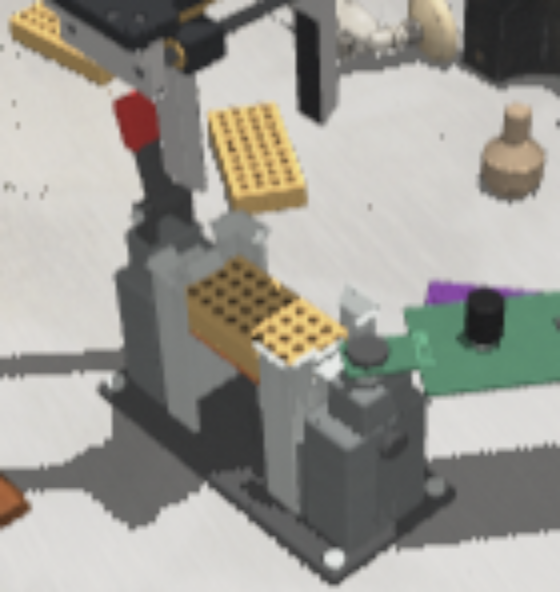

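View pics/w9.png

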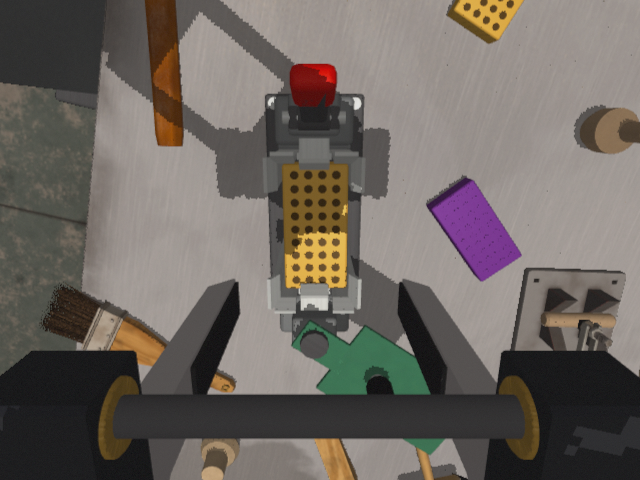

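Run:
```python
from h import *
go((.635,.085,.43),-16.9)
```

```text
t 13.0 ee [ 0.5202 -0.1477  0.442 ] jaw 13.51 f [0.7 0.2 0.1] op 0.0752 q [-0.44  0.11  1.58  0.    1.46 -0.67]
ROW [-0.1995, 0.012, 0.166, 30.4]
```

Call:
move_arm:
  steps:
    - [-0.2, 0.012, 0.166, 30.4]
    - [-0.2, 0.012, 0.166, 30.4]
    - [-0.2, 0.012, 0.166, 30.4]
    - [-0.2, 0.012, 0.166, 30.4]
    - [-0.2, 0.012, 0.166, 30.4]
    - [-0.2, 0.012, 0.166, 30.4]
    - [-0.2, 0.012, 0.166, 30.4]
    - [-0.2, 0.012, 0.166, 30.4]
  fingers: 0.08

```text
t: 13.8
ee_pos: [0.6347, 0.0854, 0.4278]
eef_rot: [-0.423, 0.569, -0.567, 0.42]
contact_force: [-0.5, -0.5, 0.6]
opening: 0.0798
```

Run:
```python
from h import *
f=wfilt('w10.png')
for b,y,l in f:
    if max(l)>.09 and abs(b[0]-.638)<.06 and abs(b[1]-.09)<.06: go((b[0],b[1],.203),y-90)
```

```text
px [320. 209.] ctr [0.6382 0.0907] size [0.049 0.099] yaw 73.2 jaw -16.8
px [222.  31.] ctr [0.6024 0.2688] size [0.062 0.051] yaw 109.4 jaw 19.4
px [52. 36.] ctr [0.471  0.3013] size [0.059 0.041] yaw 159.1 jaw 69.1
t 13.85 ee [0.6346 0.0846 0.4287] jaw -16.93 f [-0.   0.1  0.1] op 0.0799 q [-0.    0.33  1.34 -0.    1.48  0.29]
ROW [-0.0073, 0.2257, 0.0025, -0.1]
```

View pics/w10.png

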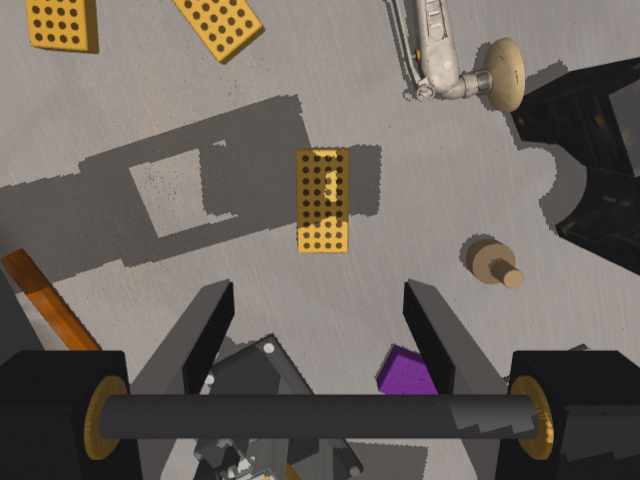

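Call:
move_arm:
  steps:
    - [-0.007, 0.05, 0.0025, 0]
    - [-0.007, 0.1, 0.0025, 0]
    - [-0.007, 0.15, 0.0025, 0]
    - [-0.007, 0.185, 0.0025, 0]
    - [-0.007, 0.21, 0.0025, 0]
    - [-0.007, 0.22, 0.0025, 0]
    - [-0.007, 0.22, 0.0025, 0]
    - [-0.007, 0.22, 0.0025, 0]

```text
t: 14.65
ee_pos: [0.6403, 0.0905, 0.2127]
eef_rot: [0.42, -0.568, 0.569, -0.421]
contact_force: [-1.3, 0.7, 0.5]
opening: 0.0801
```

Run:
```python
from h import *
wfilt('w11.png'); go((.6382,.0907,.203),-16.8)
```

```text
px [311. 269.] ctr [0.6392 0.0941] size [0.049 0.098] yaw 73.3 jaw -16.7
t 14.7 ee [0.6407 0.0907 0.2134] jaw -16.95 f [1.2 0.4 0.3] op 0.0802 q [ 0.01  0.56  1.49 -0.    1.09  0.3 ]
ROW [0.0007, 0.0104, -0.0024, -0.1]
```

Call:
move_arm:
  steps:
    - [0.0007, 0.0095, -0.0024, 0]
    - [0.0007, 0.0095, -0.0024, 0]
    - [0.0007, 0.0095, -0.0024, 0]

```text
t: 15.0
ee_pos: [0.637, 0.0914, 0.2018]
eef_rot: [0.421, -0.568, 0.568, -0.421]
contact_force: [-0.6, -1.3, -0.4]
opening: 0.0799
```

Run:
```python
from h import *
go((.6382,.0907,.203),-16.8)
```

```text
t 15.0 ee [0.637  0.0914 0.2018] jaw -16.89 f [-0.6 -1.3 -0.4] op 0.0799 q [ 0.01  0.57  1.5  -0.    1.07  0.3 ]
ROW [0.0003, -0.0012, 0.0014, -0.1]
```

Call:
move_arm:
  steps:
    - [0, -0.001, 0.001, 0]
    - [0, -0.001, 0.001, 0]
    - [0, -0.001, 0.001, 0]
    - [0, -0.001, 0.001, 0]
    - [0, -0.001, 0.001, 0]
    - [0, -0.001, 0.001, 0]
    - [0, -0.02, 0, 0]
  fingers: 0.03
  squeeze: 45

```text
t: 15.7
ee_pos: [0.6355, 0.0912, 0.2186]
eef_rot: [-0.423, 0.57, -0.567, 0.419]
contact_force: [0.7, 0.4, -0.8]
opening: 0.0498
```

Call:
move_arm:
  steps:
    - [0, -0.05, 0, 0]
    - [0, -0.1, 0, 0]
    - [0, -0.15, 0, 0]
    - [0, -0.2, 0, 0]
    - [0, -0.24, 0, 0]
    - [0, -0.24, 0, 0]

```text
t: 16.3
ee_pos: [0.6382, 0.0914, 0.4706]
eef_rot: [0.417, -0.565, 0.571, -0.426]
contact_force: [0.5, -0.0, 0.8]
opening: 0.0498
```

Run:
```python
from h import *
snap('top','t2.png')
go((*f2w(-.0002,.0015),.46),13.46)
```

```text
t 16.35 ee [0.6376 0.0914 0.4662] jaw -16.9 f [-0.4 -0.2 -1.6] op 0.0496 q [ 0.01  0.31  1.28 -0.    1.54  0.3 ]
ROW [0.2631, 0.0052, -0.0425, -30.4]
```

Call:
move_arm:
  steps:
    - [0.263, 0.003, -0.0425, -30.4]
    - [0.263, 0.003, -0.0425, -30.4]
    - [0.263, 0.003, -0.0425, -30.4]
    - [0.263, 0.003, -0.0425, -30.4]
    - [0.263, 0.003, -0.0425, -30.4]
    - [0.263, 0.003, -0.0425, -30.4]
    - [0.263, 0.003, -0.0425, -30.4]
    - [0.263, 0.003, -0.0425, -30.4]

```text
t: 17.15
ee_pos: [0.5196, -0.148, 0.4565]
eef_rot: [0.555, -0.439, 0.437, -0.555]
contact_force: [-0.4, 0.2, -1.3]
opening: 0.0495
```

Run:
```python
from h import *
snap('wrist','w12.png')
go((*f2w(-.0002,.0015),.345),13.46)
```

```text
t 17.2 ee [ 0.52   -0.1474  0.4569] jaw 13.51 f [ 0.3  1.  -1.6] op 0.0497 q [-0.44  0.1   1.56  0.    1.49 -0.67]
ROW [0.0011, 0.1119, 0.0006, 0.0]
```

View pics/w12.png

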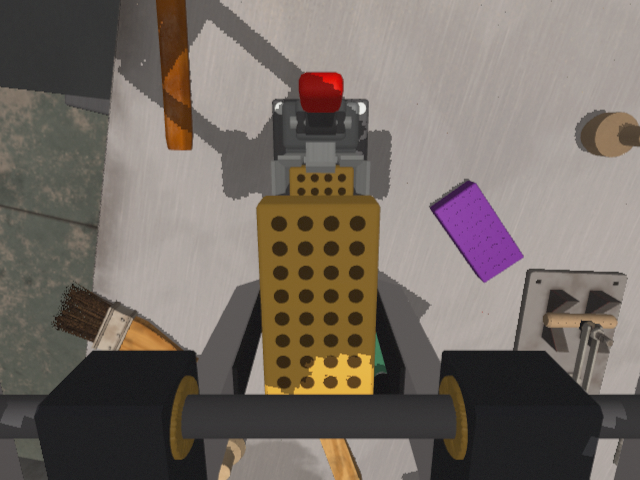

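Call:
move_arm:
  steps:
    - [0.0005, 0.04, 0.0005, 0]
    - [0.0005, 0.075, 0.0005, 0]
    - [0.0005, 0.1, 0.0005, 0]
    - [0.0005, 0.112, 0.0005, 0]
    - [0.0005, 0.112, 0.0005, 0]
    - [0.0005, 0.112, 0.0005, 0]
    - [0.0005, 0.112, 0.0005, 0]

```text
t: 17.9
ee_pos: [0.5215, -0.1484, 0.3486]
eef_rot: [-0.555, 0.436, -0.439, 0.556]
contact_force: [0.1, -0.1, -0.5]
opening: 0.0497
```

Run:
```python
from h import *
c,im=snap('wrist','w13.png')
go((*f2w(-.0002,.0015),.331),13.46)
print(w2f(observe()['ee_pos']))
```

```text
t 17.95 ee [ 0.5214 -0.1485  0.3486] jaw 13.52 f [-0.3 -0.  -1.2] op 0.0499 q [-0.44  0.19  1.68  0.    1.27 -0.67]
ROW [-0.0006, 0.0176, -0.0008, 0.1]
[0.00054619 0.00092238]
```

View pics/w13.png

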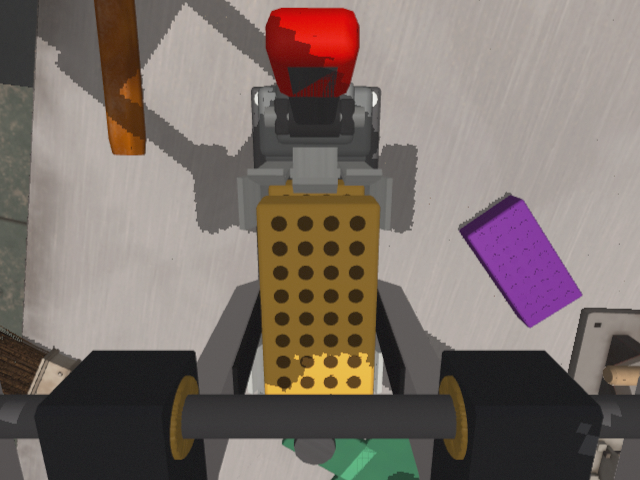

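Call:
move_arm:
  steps:
    - [-0.0006, 0.004, -0.0008, 0]
    - [-0.0006, 0.01, -0.0008, 0]
    - [-0.0006, 0.015, -0.0008, 0]
    - [-0.0006, 0.0175, -0.0008, 0]
    - [-0.0006, 0.0175, -0.0008, 0]
  squeeze: 10

```text
t: 18.45
ee_pos: [0.5198, -0.1482, 0.3295]
eef_rot: [0.555, -0.438, 0.438, -0.555]
contact_force: [-1.1, -1.7, 3.2]
opening: 0.0501
```

Run:
```python
from h import *
c,_=snap('scene','s6.png')
go((*f2w(-.0002,.0015),.294),13.46)
im=cv2.imread('pics/s6.png'); cv2.imwrite('pics/s6c.png',cv2.resize(im[190:350,235:375],None,fx=4,fy=3.7))
```

```text
t 18.5 ee [ 0.5198 -0.1482  0.3295] jaw 13.5 f [-0.5 -0.7  2.5] op 0.0504 q [-0.44  0.21  1.7  -0.    1.23 -0.67]
ROW [0.0, 0.0355, 0.0008, 0.0]
```

View pics/s6c.png

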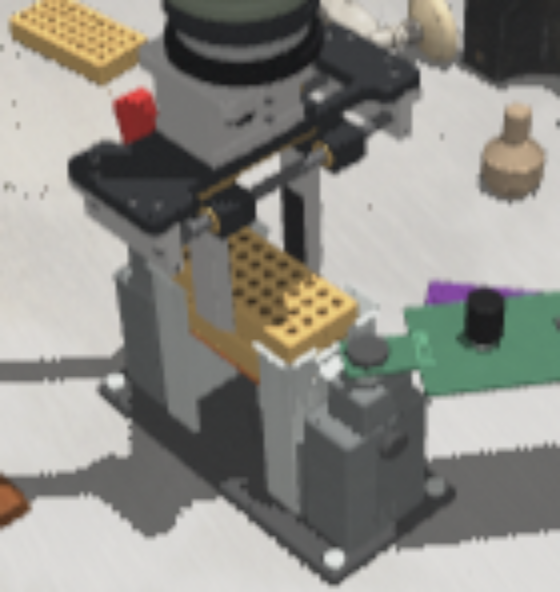

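Filter 2 rests on the catches, level in the column. Press.

Call:
move_arm:
  steps:
    - [0, 0, 0, 0]
    - [0, 0, 0, 0]
    - [0, 0.01, 0, 0]
    - [0, 0.02, 0, 0]
    - [0, 0.029, 0, 0]
    - [0, 0.036, 0, 0]
    - [0, 0.037, 0, 0]
    - [0, 0.037, 0, 0]
  squeeze: 58

```text
t: 19.3
ee_pos: [0.5208, -0.1485, 0.2942]
eef_rot: [-0.555, 0.436, -0.439, 0.556]
contact_force: [-0.3, -0.8, 10.9]
opening: 0.0497
```

Run:
```python
from h import *
go((*f2w(-.0002,.0015),.294),13.46)
c,_=snap('scene','s7.png')
go((*f2w(-.0002,.0015),.294),13.46)
im=cv2.imread('pics/s7.png'); cv2.imwrite('pics/s7c.png',cv2.resize(im[190:350,235:375],None,fx=4,fy=3.7))
```

```text
t 19.3 ee [ 0.5208 -0.1485  0.2942] jaw 13.49 f [-0.3 -0.8 10.9] op 0.0497 q [-0.44  0.25  1.73 -0.    1.15 -0.67]
ROW [-0.0005, 0.0001, -0.0001, 0.0]
t 19.35 ee [ 0.5208 -0.1485  0.2943] jaw 13.49 f [-0.4  0.2 10.1] op 0.0492 q [-0.44  0.25  1.73 -0.    1.15 -0.67]
ROW [-0.0005, 0.0003, -0.0001, 0.0]
```

View pics/s7c.png

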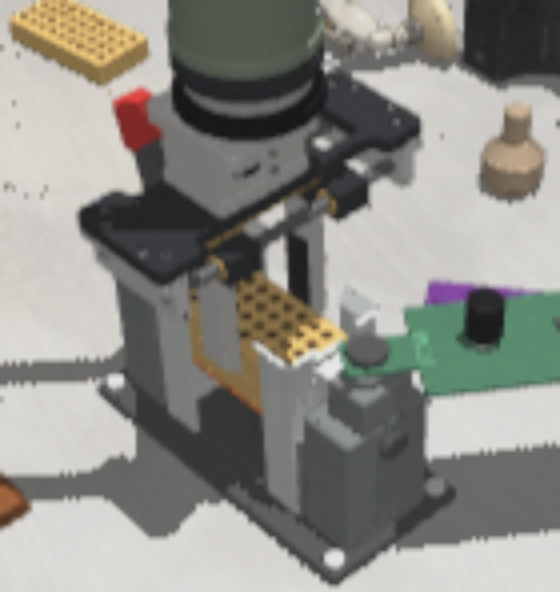

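Call:
move_arm:
  steps:
    - [0, 0.001, 0, 0]
    - [0, 0.001, 0, 0]

```text
t: 19.55
ee_pos: [0.5208, -0.1485, 0.2934]
eef_rot: [-0.555, 0.436, -0.439, 0.556]
contact_force: [-0.6, -0.6, 10.4]
opening: 0.0495
```

Call:
move_arm:
  steps:
    - [0, 0, 0, 0]
    - [0, 0, 0, 0]
    - [0, 0, 0, 0]
    - [0, -0.04, 0, 0]
    - [0, -0.08, 0, 0]
    - [0, -0.13, 0, 0]
    - [0, -0.16, 0, 0]
    - [0, -0.16, 0, 0]
  fingers: 0.075

```text
t: 20.35
ee_pos: [0.5208, -0.1483, 0.4568]
eef_rot: [-0.554, 0.434, -0.441, 0.556]
contact_force: [-0.7, 0.8, -0.1]
opening: 0.0748
```

Run:
```python
from h import *
c,im=snap('wrist','w14.png')
c,_=snap('scene','s8.png')
c,im=snap('top','t3.png')
im=cv2.imread('pics/s8.png'); a=cv2.resize(im[190:350,235:375],None,fx=2.8,fy=2.8); b=cv2.imread('pics/w14.png')[100:330,200:420]; b=cv2.resize(b,None,fx=1.8,fy=1.8)
h=max(a.shape[0],b.shape[0]); z=np.zeros((h,a.shape[1]+b.shape[1],3),np.uint8); z[:a.shape[0],:a.shape[1]]=a; z[:b.shape[0],a.shape[1]:]=b; cv2.imwrite('pics/m8.png',z)
t=cv2.imread('pics/t3.png');hsv=cv2.cvtColor(t,cv2.COLOR_BGR2HSV)
m=cv2.morphologyEx(cv2.inRange(hsv,(15,90,120),(32,255,255)),cv2.MORPH_CLOSE,np.ones((7,7)))
for k in cv2.findContours(m,0,2)[0]:
    if cv2.contourArea(k)<400: continue
    r=cv2.minAreaRect(k); b=np.array([ray(c,p,.022)[:2] for p in cv2.boxPoints(r)])
    print(np.round(r[0]),b.mean(0).round(4),r[1])
go((.593,.29,.43),19.5)
```

```text
[429. 327.] [ 0.4099 -0.3714] (18.34120750427246, 55.3398551940918)
[160. 293.] [0.4772 0.3324] (37.72423553466797, 19.51742172241211)
[179. 249.] [0.5935 0.2901] (18.798625946044922, 38.11703109741211)
[462. 198.] [ 0.7572 -0.4615] (42.7326545715332, 98.78718566894531)
[620. 124.] [ 0.9781 -0.9008] (48.0, 39.0)
[301. 104.] [ 1.0079 -0.0183] (44.0, 106.0)
t 20.5 ee [ 0.5193 -0.1477  0.4495] jaw 13.5 f [-0.7  0.1 -0.3] op 0.0749 q [-0.44  0.1   1.57  0.    1.47 -0.67]
ROW [-0.4084, 0.0198, 0.1739, -6.0]
```

View pics/m8.png

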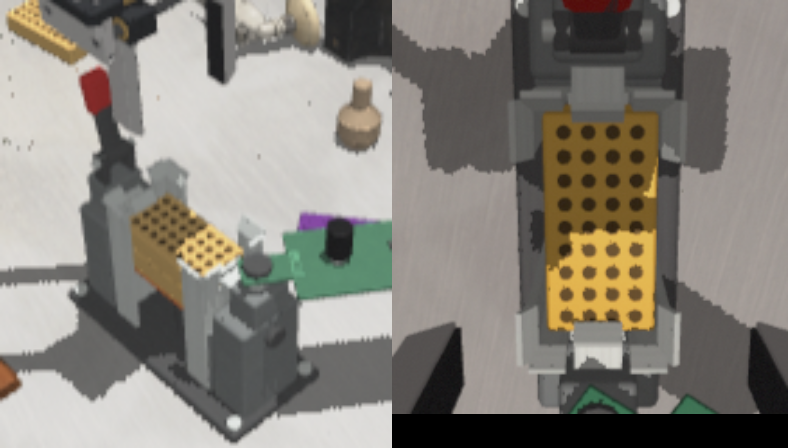

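Call:
move_arm:
  steps:
    - [-0.405, 0.01, 0.174, -6]
    - [-0.405, 0.01, 0.174, -6]
    - [-0.405, 0.01, 0.174, -6]
    - [-0.405, 0.01, 0.174, -6]
    - [-0.405, 0.01, 0.174, -6]
    - [-0.405, 0.01, 0.174, -6]
    - [-0.405, 0.01, 0.174, -6]
    - [-0.405, 0.01, 0.174, -6]
  fingers: 0.08

```text
t: 21.3
ee_pos: [0.5869, 0.2481, 0.4385]
eef_rot: [0.579, -0.409, 0.407, -0.576]
contact_force: [0.2, -0.1, -0.0]
opening: 0.0799
```

Call:
move_arm:
  steps:
    - [-0.055, 0, 0.0, 0]
    - [-0.055, 0, 0.0, 0]
    - [-0.055, 0, 0, 0]
    - [-0.055, 0, 0, 0]

```text
t: 21.7
ee_pos: [0.569, 0.2972, 0.4401]
eef_rot: [0.578, -0.409, 0.408, -0.576]
contact_force: [0.5, -0.1, 0.2]
opening: 0.08
```

Run:
```python
from h import *
f=wfilt('w15.png')
for b,y,l in f:
    if max(l)>.09: go((b[0],b[1],.203),y-90)
```

```text
px [337. 214.] ctr [0.5925 0.2915] size [0.099 0.05 ] yaw 109.4 jaw 19.4
px [237. 139.] ctr [0.4772 0.3328] size [0.05 0.1 ] yaw 68.9 jaw -21.1
t 21.75 ee [0.5693 0.2966 0.4407] jaw 19.41 f [ 0.5 -0.5 -0.1] op 0.0799 q [ 0.35  0.32  1.32 -0.    1.5   0.01]
ROW [0.0124, 0.2376, 0.0208, 0.0]
t 21.75 ee [0.5693 0.2966 0.4407] jaw 19.41 f [ 0.5 -0.5 -0.1] op 0.0799 q [ 0.35  0.32  1.32 -0.    1.5   0.01]
ROW [-0.0648, 0.2378, -0.0743, 40.5]
```

View pics/w15.png

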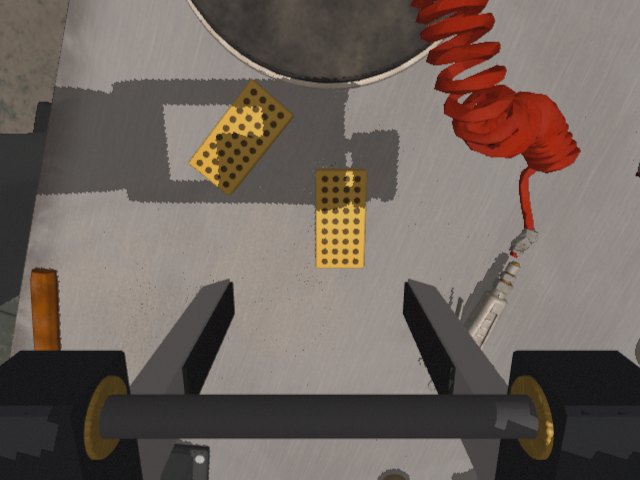

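Call:
move_arm:
  steps:
    - [0.0125, 0.05, 0.0208, 0]
    - [0.0125, 0.1, 0.0208, 0]
    - [0.0125, 0.15, 0.0208, 0]
    - [0.0125, 0.19, 0.0208, 0]
    - [0.0125, 0.22, 0.0208, 0]
    - [0.0125, 0.23, 0.0208, 0]
    - [0.0125, 0.23, 0.0208, 0]
    - [0.0125, 0.23, 0.0208, 0]

```text
t: 22.55
ee_pos: [0.5942, 0.2927, 0.2141]
eef_rot: [-0.576, 0.408, -0.409, 0.578]
contact_force: [-0.2, 0.5, 0.3]
opening: 0.0798
```

Run:
```python
from h import *
wfilt('w16.png'); go((.5925,.2913,.203),19.4)
```

```text
px [309. 270.] ctr [0.5918 0.294 ] size [0.098 0.049] yaw 109.4 jaw 19.4
px [ 90. 130.] ctr [0.4794 0.333 ] size [0.055 0.102] yaw 68.6 jaw -21.4
t 22.6 ee [0.5944 0.2931 0.2149] jaw 19.45 f [ 0.1 -0.2  0.6] op 0.0798 q [ 0.33  0.58  1.45 -0.    1.11 -0.01]
ROW [0.001, 0.0119, -0.0024, 0.1]
```

View pics/w16.png

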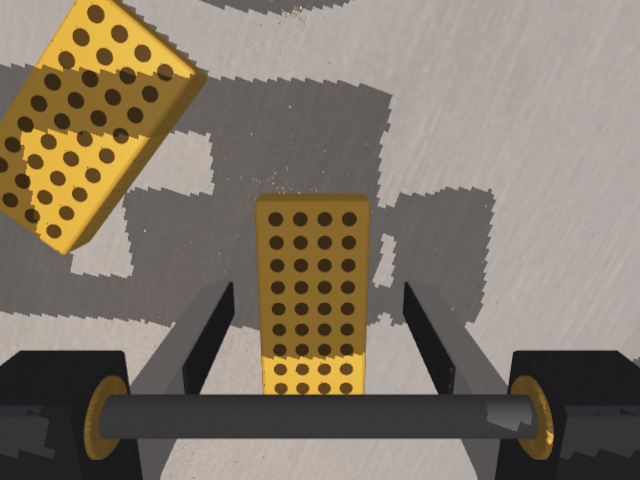

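Call:
move_arm:
  steps:
    - [0.001, 0.0115, -0.0024, 0]
    - [0.001, 0.0115, -0.0024, 0]
    - [0.001, 0.0115, -0.0024, 0]
    - [0.001, 0.0115, -0.0024, 0]

```text
t: 23.0
ee_pos: [0.591, 0.2916, 0.2009]
eef_rot: [-0.577, 0.408, -0.408, 0.578]
contact_force: [-1.0, -0.1, -0.1]
opening: 0.0802
```

Run:
```python
from h import *
go((.5925,.2913,.203),19.4)
```

```text
t 23.0 ee [0.591  0.2916 0.2009] jaw 19.51 f [-1.  -0.1 -0.1] op 0.0802 q [ 0.33  0.59  1.46 -0.    1.09 -0.01]
ROW [0.0008, -0.0021, 0.0014, 0.1]
```

Call:
move_arm:
  steps:
    - [0, 0, 0, 0]
    - [0, 0, 0, 0]
    - [0, 0, 0, 0]
    - [0, 0, 0, 0]
    - [0, 0, 0, 0]
    - [0, 0, 0, 0]
  fingers: 0.03
  squeeze: 45

```text
t: 23.6
ee_pos: [0.591, 0.2915, 0.2006]
eef_rot: [-0.577, 0.408, -0.408, 0.578]
contact_force: [-0.3, 0.4, 0.3]
opening: 0.0494
```

Call:
move_arm:
  steps:
    - [0, -0.05, 0, 0]
    - [0, -0.1, 0, 0]
    - [0, -0.15, 0, 0]
    - [0, -0.2, 0, 0]
    - [0, -0.25, 0, 0]
    - [0, -0.26, 0, 0]
    - [0, -0.26, 0, 0]

```text
t: 24.3
ee_pos: [0.5912, 0.2915, 0.4636]
eef_rot: [-0.576, 0.407, -0.409, 0.579]
contact_force: [0.3, -0.0, -0.8]
opening: 0.0496
```

Run:
```python
from h import *
go((*f2w(-.0002,.0015),.46),13.46)
```

```text
t 24.3 ee [0.5912 0.2915 0.4636] jaw 19.5 f [ 0.3 -0.  -0.8] op 0.0496 q [ 0.33  0.35  1.24 -0.    1.54 -0.01]
ROW [0.3908, 0.0024, -0.2133, 6.0]
```

Call:
move_arm:
  steps:
    - [0.391, 0.001, -0.2133, 6]
    - [0.391, 0.001, -0.2133, 6]
    - [0.391, 0.001, -0.2133, 6]
    - [0.391, 0.001, -0.2133, 6]
    - [0.391, 0.001, -0.2133, 6]
    - [0.391, 0.001, -0.2133, 6]
    - [0.391, 0.001, -0.2133, 6]
    - [0.391, 0.001, -0.2133, 6]

```text
t: 25.1
ee_pos: [0.5261, -0.1051, 0.4556]
eef_rot: [0.556, -0.44, 0.435, -0.555]
contact_force: [0.8, 0.7, -0.5]
opening: 0.0496
```

Run:
```python
from h import *
go((*f2w(-.0002,.0015),.46),13.46)
```

```text
t 25.1 ee [ 0.5261 -0.1051  0.4556] jaw 13.5 f [ 0.8  0.7 -0.5] op 0.0496 q [-0.36  0.09  1.57 -0.    1.49 -0.59]
ROW [0.0405, -0.0045, -0.0155, 0.0]
```

Call:
move_arm:
  steps:
    - [0.0405, -0.003, -0.0155, 0]
    - [0.0405, -0.003, -0.0155, 0]
    - [0.0405, -0.003, -0.0155, 0]
    - [0.0405, -0.003, -0.0155, 0]

```text
t: 25.5
ee_pos: [0.5217, -0.1457, 0.4603]
eef_rot: [0.556, -0.439, 0.436, -0.555]
contact_force: [0.1, 0.7, -1.2]
opening: 0.0496
```

Run:
```python
from h import *
snap('wrist','w17.png')
go((*f2w(-.0002,.0015),.345),13.46)
```

```text
t 25.55 ee [ 0.5219 -0.1453  0.4609] jaw 13.59 f [-0.1  0.4 -1. ] op 0.0491 q [-0.43  0.1   1.55  0.    1.5  -0.67]
ROW [0.0027, 0.1159, -0.0017, 0.1]
```

View pics/w17.png

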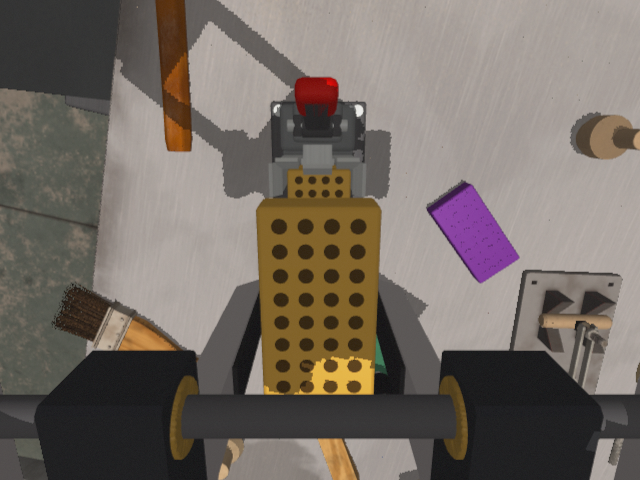

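Run:
```python
from h import *
go((*f2w(-.0002,.0027),.345),13.46)
```

```text
t 25.55 ee [ 0.5219 -0.1453  0.4609] jaw 13.59 f [-0.1  0.4 -1. ] op 0.0491 q [-0.43  0.1   1.55  0.    1.5  -0.67]
ROW [0.0015, 0.1159, -0.0017, 0.1]
```

Call:
move_arm:
  steps:
    - [0.0015, 0.04, -0.0015, 0]
    - [0.0015, 0.075, -0.0015, 0]
    - [0.0015, 0.1, -0.0015, 0]
    - [0.0015, 0.115, -0.0015, 0]
    - [0.0015, 0.115, -0.0015, 0]
    - [0.0015, 0.115, -0.0015, 0]
    - [0.0015, 0.115, -0.0015, 0]

```text
t: 26.25
ee_pos: [0.5215, -0.1479, 0.3491]
eef_rot: [-0.555, 0.437, -0.438, 0.556]
contact_force: [-0.4, 0.5, -1.1]
opening: 0.0499
```

Run:
```python
from h import *
c,im=snap('wrist','w18.png')
go((*f2w(-.0002,.0027),.329),13.46)
print(w2f(observe()['ee_pos']))
```

```text
t 26.3 ee [ 0.5215 -0.1481  0.3493] jaw 13.55 f [ 0.   0.4 -1.2] op 0.0496 q [-0.44  0.19  1.68  0.    1.27 -0.67]
ROW [-0.0015, 0.0203, -0.001, 0.1]
[0.000725   0.00128587]
```

View pics/w18.png

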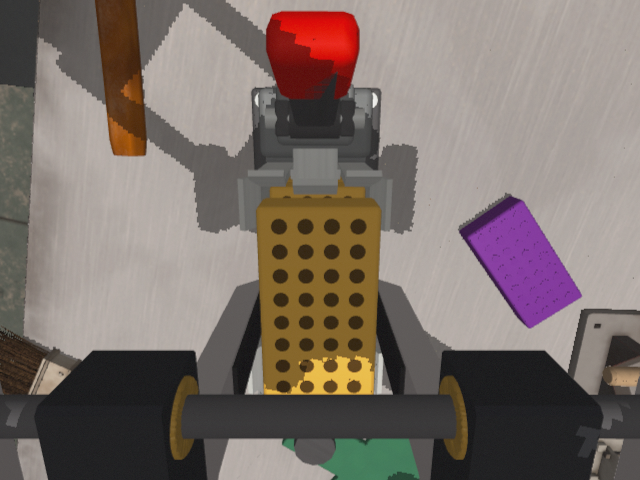

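Call:
move_arm:
  steps:
    - [-0.0014, 0.002, -0.001, 0]
    - [-0.0014, 0.008, -0.001, 0]
    - [-0.0014, 0.014, -0.001, 0]
    - [-0.0014, 0.02, -0.001, 0]
    - [-0.0014, 0.02, -0.001, 0]
  squeeze: 10

```text
t: 26.8
ee_pos: [0.5196, -0.1473, 0.3272]
eef_rot: [-0.555, 0.438, -0.438, 0.555]
contact_force: [-0.0, 0.1, -1.4]
opening: 0.0498
```

Run:
```python
from h import *
c,_=snap('scene','s9.png')
go((*f2w(-.0002,.0027),.292),13.46)
im=cv2.imread('pics/s9.png'); cv2.imwrite('pics/s9c.png',cv2.resize(im[190:350,235:375],None,fx=4,fy=3.7))
```

```text
t 26.85 ee [ 0.5196 -0.1473  0.3273] jaw 13.49 f [ 0.6  0.3 -1.3] op 0.0497 q [-0.44  0.21  1.71  0.    1.23 -0.67]
ROW [-0.0002, 0.0353, 0.0008, 0.0]
```

View pics/s9c.png

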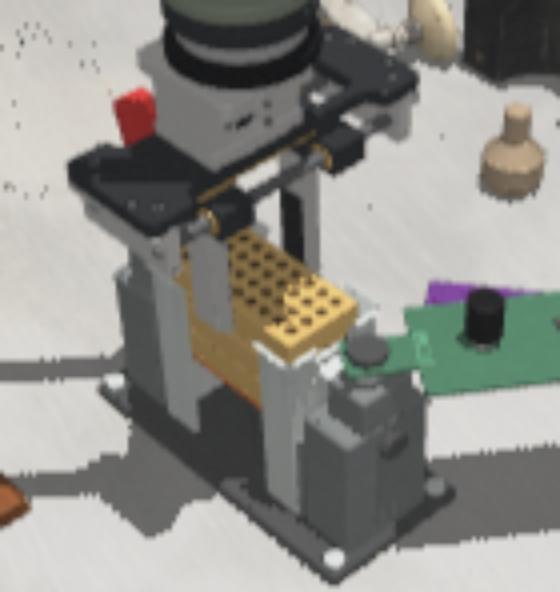

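Call:
move_arm:
  steps:
    - [0, 0, 0, 0]
    - [0, 0, 0, 0]
    - [0, 0.01, 0, 0]
    - [0, 0.02, 0, 0]
    - [0, 0.029, 0, 0]
    - [0, 0.036, 0, 0]
    - [0, 0.0365, 0, 0]
    - [0, 0.0365, 0, 0]
  squeeze: 60

```text
t: 27.65
ee_pos: [0.5207, -0.1478, 0.2942]
eef_rot: [-0.555, 0.436, -0.439, 0.556]
contact_force: [-1.1, 0.8, 12.8]
opening: 0.0493
```

Run:
```python
from h import *
go((*f2w(-.0002,.0027),.292),13.46)
c,_=snap('scene','s10.png')
im=cv2.imread('pics/s10.png'); cv2.imwrite('pics/s10c.png',cv2.resize(im[190:350,235:375],None,fx=4,fy=3.7))
```

```text
t 27.65 ee [ 0.5207 -0.1478  0.2942] jaw 13.5 f [-1.1  0.8 12.8] op 0.0493 q [-0.44  0.25  1.73 -0.    1.15 -0.67]
ROW [-0.001, 0.0022, -0.0002, 0.0]
```

View pics/s10c.png

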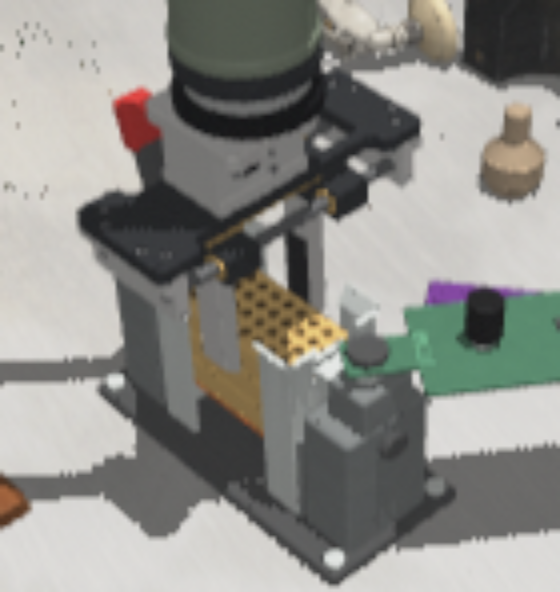

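Slightly short of depth; press 2.5 mm further, then release.

Call:
move_arm:
  steps:
    - [0, 0.0025, 0, 0]
    - [0, 0.003, 0, 0]
    - [0, 0.003, 0, 0]

```text
t: 28.0
ee_pos: [0.5207, -0.1478, 0.2915]
eef_rot: [-0.555, 0.436, -0.439, 0.556]
contact_force: [-2.1, 1.2, 14.3]
opening: 0.0493
```

Call:
move_arm:
  steps:
    - [0, 0, 0, 0]
    - [0, 0, 0, 0]
    - [0, 0, 0, 0]
    - [0, -0.04, 0, 0]
    - [0, -0.08, 0, 0]
    - [0, -0.13, 0, 0]
    - [0, -0.16, 0, 0]
    - [0, -0.16, 0, 0]
  fingers: 0.075

```text
t: 28.8
ee_pos: [0.5206, -0.1477, 0.4538]
eef_rot: [-0.554, 0.434, -0.441, 0.556]
contact_force: [0.2, -0.3, 0.6]
opening: 0.0753
```

```bash
cat >> h.py <<'E'
def check(n):
    snap('wrist',f'w{n}.png'); snap('scene',f's{n}.png')
    im=cv2.imread(f'pics/s{n}.png'); a=cv2.resize(im[190:350,235:375],None,fx=2.8,fy=2.8); b=cv2.imread(f'pics/w{n}.png')[100:330,200:420]; b=cv2.resize(b,None,fx=1.8,fy=1.8)
    h=max(a.shape[0],b.shape[0]); z=np.zeros((h,a.shape[1]+b.shape[1],3),np.uint8); z[:a.shape[0],:a.shape[1]]=a; z[:b.shape[0],a.shape[1]:]=b; cv2.imwrite(f'pics/m{n}.png',z)
def topf():
    c,im=snap('top','tt.png');hsv=cv2.cvtColor(im,cv2.COLOR_RGB2HSV)
    m=cv2.morphologyEx(cv2.inRange(hsv,(15,90,120),(32,255,255)),cv2.MORPH_CLOSE,np.ones((7,7)))
    for k in cv2.findContours(m,0,2)[0]:
        if not 400<cv2.contourArea(k)<1100: continue
        r=cv2.minAreaRect(k); b=np.array([ray(c,p,.022)[:2] for p in cv2.boxPoints(r)]); print(np.round(r[0]),b.mean(0).round(4),np.round(r[1]),r[2])
E
python3 - <<'E'
from h import *
check(20); topf(); go((.4772,.3326,.44),-21.1)
E
```

```text
[429. 327.] [ 0.4094 -0.3718] [17. 55.] 17.10272979736328
[160. 293.] [0.4772 0.3325] [38. 19.] 22.833654403686523
t 28.95 ee [ 0.5191 -0.147   0.4465] jaw 13.5 f [-1.2 -0.5 -0.5] op 0.0753 q [-0.44  0.1   1.57 -0.    1.47 -0.67]
ROW [-0.4761, 0.0072, 0.0712, 34.6]
```

View pics/m20.png

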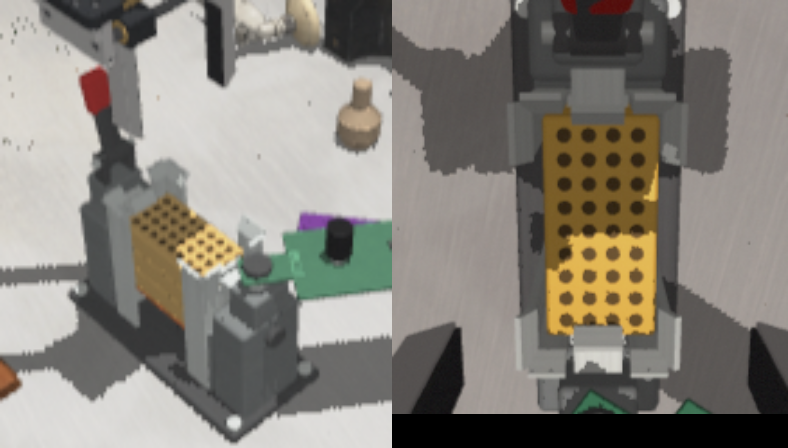

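Call:
move_arm:
  steps:
    - [-0.476, 0, 0.071, 34.6]
    - [-0.476, 0, 0.071, 34.6]
    - [-0.476, 0, 0.071, 34.6]
    - [-0.476, 0, 0.071, 34.6]
    - [-0.476, 0, 0.071, 34.6]
    - [-0.476, 0, 0.071, 34.6]
    - [-0.476, 0, 0.071, 34.6]
    - [-0.476, 0, 0.071, 34.6]
  fingers: 0.08

```text
t: 29.75
ee_pos: [0.4852, 0.2354, 0.4451]
eef_rot: [-0.402, 0.584, -0.583, 0.398]
contact_force: [0.3, -0.1, -0.4]
opening: 0.0798
```

Run:
```python
from h import *
go((.4772,.3326,.42),-21.1)
```

```text
t 29.75 ee [0.4852 0.2354 0.4451] jaw -21.1 f [ 0.3 -0.1 -0.4] op 0.0798 q [ 0.29  0.1   1.58 -0.    1.47  0.66]
ROW [-0.0879, 0.025, -0.0423, -0.0]
```

Call:
move_arm:
  steps:
    - [-0.08, 0.01, -0.04, 0]
    - [-0.08, 0.01, -0.04, 0]
    - [-0.08, 0.01, -0.04, 0]
    - [-0.08, 0.01, -0.04, 0]
    - [-0.08, 0.01, -0.04, 0]

```text
t: 30.25
ee_pos: [0.4779, 0.3216, 0.4366]
eef_rot: [0.401, -0.583, 0.583, -0.399]
contact_force: [-0.8, -1.3, 0.5]
opening: 0.08
```

Run:
```python
from h import *
f=wfilt('w21.png')
for b,y,l in f:
    if max(l)>.09: go((b[0],b[1],.203),y-90)
c=cam('top')
for z in (0,.1): print([ray(c,uv,z).round(3) for uv in((138,282),(125,235),(125,325))])
```

```text
px [309. 188.] ctr [0.4765 0.3331] size [0.049 0.098] yaw 68.8 jaw -21.2
t 30.3 ee [0.4781 0.3213 0.4372] jaw -21.2 f [-0.3  0.5  0.1] op 0.08 q [ 0.44  0.19  1.5  -0.    1.46  0.81]
ROW [-0.0109, 0.2342, -0.0055, -0.0]
[array([0.505, 0.401, 0.   ]), array([0.631, 0.446, 0.   ]), array([0.391, 0.426, 0.   ])]
[array([0.503, 0.361, 0.1  ]), array([0.618, 0.403, 0.1  ]), array([0.398, 0.384, 0.1  ])]
```

View pics/w21.png

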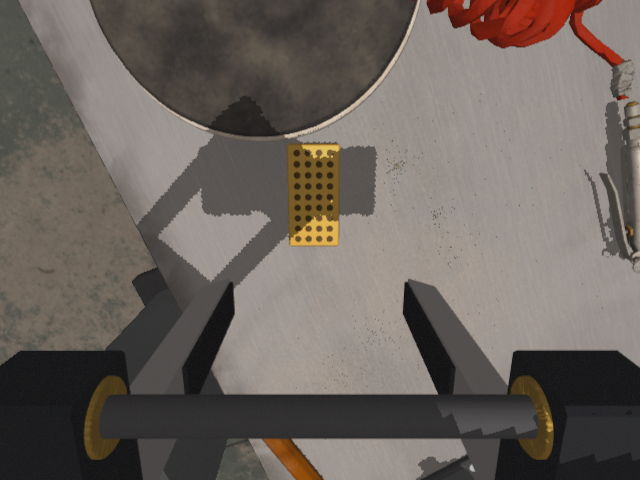

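Run:
```python
from h import *
t=cv2.imread('pics/t3.png'); cv2.imwrite('pics/pot.png',cv2.resize(t[220:340,15:155],None,fx=4,fy=4,interpolation=cv2.INTER_CUBIC))
s=cv2.imread('pics/scene0.png'); cv2.imwrite('pics/pot2.png',cv2.resize(s[115:230,140:260],None,fx=4,fy=4,interpolation=cv2.INTER_CUBIC))
```

```text
(no output)
```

View pics/pot.png

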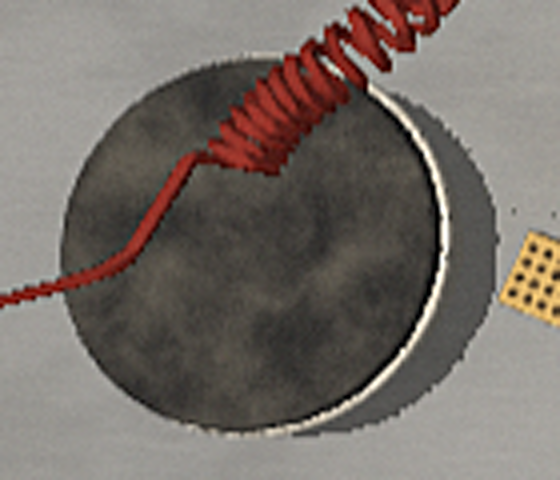

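View pics/pot2.png

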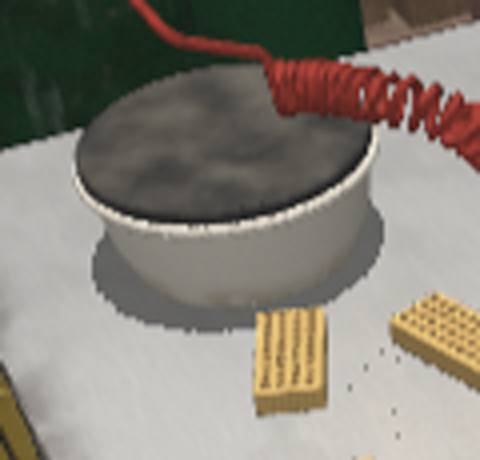

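Run:
```python
from h import *
ct=cam('top'); cw=cam('wrist',observe())
tp=[(448/4+15,250/4+220),(252/4+15,435/4+220),(62/4+15,250/4+220),(260/4+15,55/4+220)]
for h in (.04,.06,.08,.1,.12,.14):
    P=np.array([ray(ct,p,h)[:2] for p in tp]); 
    A=np.c_[2*P,np.ones(4)]; s=np.linalg.lstsq(A,(P**2).sum(1),rcond=None)[0]; C=s[:2]; r=np.sqrt(s[2]+C@C)
    W=np.array([ray(cw,p,h)[:2] for p in((130,70),(180,113),(250,138),(330,124),(390,70))])
    f=np.array([.4765,.3331]); 
    print(h,C.round(3),r.round(3),(np.linalg.norm(W-C,axis=1)-r).round(3),'dist filter ctr',(np.linalg.norm(f-C)-r).round(3))
    # gripper body corners
    j=np.radians(-21.2); u=np.array([np.cos(j),np.sin(j)]); v=np.array([-u[1],u[0]])
    print('   corner clear',[round(float(min(np.linalg.norm(f+sx*a*u+.0375*v-C) for a in np.linspace(0,.0885,20))-r),3) for sx in(1,-1)])
```

```text
0.04 [0.503 0.537] 0.123 [0.014 0.017 0.022 0.024 0.022] dist filter ctr 0.083
   corner clear [0.047, 0.039]
0.06 [0.503 0.527] 0.121 [0.008 0.009 0.013 0.016 0.015] dist filter ctr 0.074
   corner clear [0.038, 0.032]
0.08 [0.502 0.516] 0.119 [0.001 0.001 0.004 0.007 0.007] dist filter ctr 0.066
   corner clear [0.03, 0.024]
0.1 [0.502 0.506] 0.117 [-0.006 -0.007 -0.004 -0.002 -0.001] dist filter ctr 0.058
   corner clear [0.021, 0.016]
0.12 [0.501 0.495] 0.115 [-0.012 -0.014 -0.013 -0.01  -0.009] dist filter ctr 0.049
   corner clear [0.013, 0.008]
0.14 [0.501 0.485] 0.113 [-0.019 -0.022 -0.022 -0.019 -0.016] dist filter ctr 0.041
   corner clear [0.004, -0.0]
```

Call:
move_arm:
  steps:
    - [-0.011, 0.05, -0.0055, 0]
    - [-0.011, 0.1, -0.0055, 0]
    - [-0.011, 0.15, -0.0055, 0]
    - [-0.011, 0.19, -0.0055, 0]
    - [-0.011, 0.22, -0.0055, 0]
    - [-0.011, 0.225, -0.0055, 0]
    - [-0.011, 0.225, -0.0055, 0]
    - [-0.011, 0.225, -0.0055, 0]

```text
t: 31.1
ee_pos: [0.4781, 0.3348, 0.2154]
eef_rot: [0.398, -0.583, 0.584, -0.401]
contact_force: [-0.1, 0.5, 1.3]
opening: 0.0797
```

Run:
```python
from h import *
wfilt('w22.png'); go((.4765,.3329,.203),-21.2)
```

```text
px [314. 243.] ctr [0.4778 0.3366] size [0.049 0.097] yaw 68.9 jaw -21.1
t 31.15 ee [0.4781 0.3351 0.2159] jaw -21.14 f [ 0.6 -0.2 -0.2] op 0.0798 q [ 0.46  0.44  1.66 -0.    1.03  0.83]
ROW [0.0027, 0.0129, -0.0008, 0.1]
```

Call:
move_arm:
  steps:
    - [0.0025, 0.0115, -0.001, 0]
    - [0.0025, 0.0115, -0.001, 0]
    - [0.0025, 0.0115, -0.001, 0]
    - [0.0025, 0.0115, -0.001, 0]

```text
t: 31.55
ee_pos: [0.4748, 0.3331, 0.2019]
eef_rot: [0.4, -0.583, 0.583, -0.4]
contact_force: [-1.0, -0.1, -0.1]
opening: 0.0796
```

Run:
```python
from h import *
go((.4765,.3329,.203),-21.2)
```

```text
t 31.55 ee [0.4748 0.3331 0.2019] jaw -21.09 f [-1.  -0.1 -0.1] op 0.0796 q [0.46 0.46 1.68 0.   1.01 0.83]
ROW [-0.0005, -0.0011, 0.0016, 0.1]
```

Call:
move_arm:
  steps:
    - [0, 0, 0, 0]
    - [0, 0, 0, 0]
    - [0, 0, 0, 0]
    - [0, 0, 0, 0]
    - [0, 0, 0, 0]
    - [0, 0, 0, 0]
  fingers: 0.03
  squeeze: 45

```text
t: 32.15
ee_pos: [0.4749, 0.3329, 0.2017]
eef_rot: [0.4, -0.583, 0.583, -0.4]
contact_force: [-0.6, 0.6, 0.4]
opening: 0.0497
```

Call:
move_arm:
  steps:
    - [0, -0.05, 0, 0]
    - [0, -0.1, 0, 0]
    - [0, -0.15, 0, 0]
    - [0, -0.2, 0, 0]
    - [0, -0.25, 0, 0]
    - [0, -0.26, 0, 0]
    - [0, -0.26, 0, 0]

```text
t: 32.85
ee_pos: [0.4751, 0.3331, 0.4643]
eef_rot: [0.398, -0.583, 0.583, -0.402]
contact_force: [0.4, -0.0, -1.6]
opening: 0.0493
```

Run:
```python
from h import *
go((*f2w(-.0002,.0015),.46),13.46)
```

```text
t 32.85 ee [0.4751 0.3331 0.4643] jaw -21.1 f [ 0.4 -0.  -1.6] op 0.0493 q [ 0.46  0.18  1.45 -0.    1.51  0.83]
ROW [0.4326, 0.0034, 0.2156, -34.6]
```

Call:
move_arm:
  steps:
    - [0.433, 0.001, 0.2156, -34.6]
    - [0.433, 0.001, 0.2156, -34.6]
    - [0.433, 0.001, 0.2156, -34.6]
    - [0.433, 0.001, 0.2156, -34.6]
    - [0.433, 0.001, 0.2156, -34.6]
    - [0.433, 0.001, 0.2156, -34.6]
    - [0.433, 0.001, 0.2156, -34.6]
    - [0.433, 0.001, 0.2156, -34.6]

```text
t: 33.65
ee_pos: [0.5099, -0.0498, 0.457]
eef_rot: [0.556, -0.44, 0.436, -0.554]
contact_force: [1.2, 0.4, -2.0]
opening: 0.0495
```

Run:
```python
from h import *
go((*f2w(-.0002,.0015),.46),13.46)
```

```text
t 33.65 ee [ 0.5099 -0.0498  0.457 ] jaw 13.5 f [ 1.2  0.4 -2. ] op 0.0495 q [-0.27  0.04  1.62  0.    1.49 -0.5 ]
ROW [0.0981, -0.0033, -0.0126, 0.0]
```

Call:
move_arm:
  steps:
    - [0.095, -0.003, -0.0126, 0]
    - [0.095, -0.003, -0.0126, 0]
    - [0.095, -0.003, -0.0126, 0]
    - [0.095, -0.003, -0.0126, 0]
    - [0.095, -0.003, -0.0126, 0]

```text
t: 34.15
ee_pos: [0.5204, -0.1424, 0.4615]
eef_rot: [0.556, -0.439, 0.436, -0.555]
contact_force: [0.2, -0.6, -0.3]
opening: 0.0496
```

Run:
```python
from h import *
snap('wrist','w23.png')
go((*f2w(-.0002,.0015),.345),13.46)
```

```text
t 34.2 ee [ 0.5205 -0.142   0.4622] jaw 13.59 f [ 0.4 -0.5  0.2] op 0.0497 q [-0.43  0.09  1.55  0.    1.5  -0.66]
ROW [0.0062, 0.1172, -0.0011, 0.1]
```

View pics/w23.png

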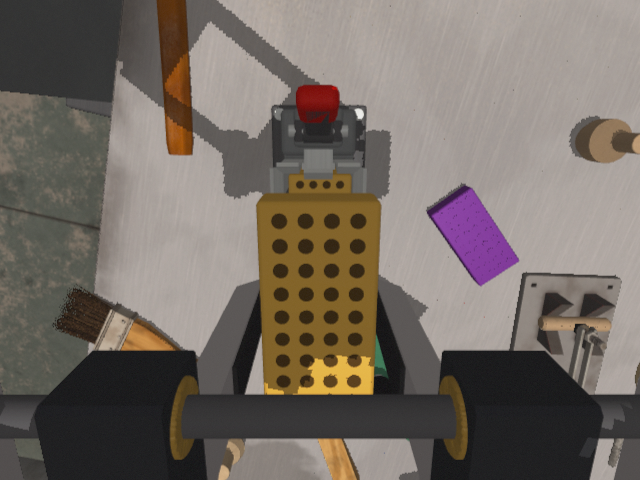

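Call:
move_arm:
  steps:
    - [0.0068, 0.04, -0.001, 0]
    - [0.0068, 0.075, -0.001, 0]
    - [0.0068, 0.1, -0.001, 0]
    - [0.0068, 0.115, -0.001, 0]
    - [0.0068, 0.115, -0.001, 0]
    - [0.0068, 0.115, -0.001, 0]
    - [0.0068, 0.115, -0.001, 0]

```text
t: 34.9
ee_pos: [0.522, -0.1496, 0.3504]
eef_rot: [-0.555, 0.436, -0.438, 0.556]
contact_force: [0.3, -0.0, 0.8]
opening: 0.0495
```

Run:
```python
from h import *
c,im=snap('wrist','w24.png')
go((*f2w(-.0002,.0008),.330),13.46)
print(w2f(observe()['ee_pos']))
```

```text
t 34.95 ee [ 0.522  -0.1498  0.3506] jaw 13.55 f [ 0.5 -0.8 -1.3] op 0.0501 q [-0.44  0.19  1.68  0.    1.27 -0.68]
ROW [-0.0014, 0.0206, -0.001, 0.1]
[ 0.00078399 -0.00053645]
```

View pics/w24.png

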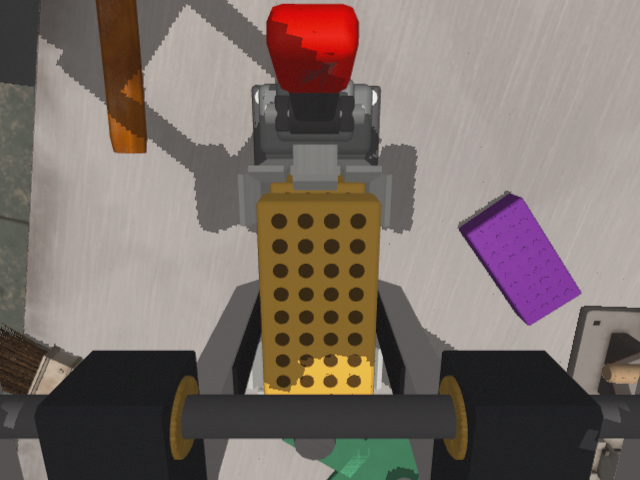

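Call:
move_arm:
  steps:
    - [-0.0014, 0.002, -0.001, 0]
    - [-0.0014, 0.008, -0.001, 0]
    - [-0.0014, 0.014, -0.001, 0]
    - [-0.0014, 0.02, -0.001, 0]
    - [-0.0014, 0.02, -0.001, 0]
  squeeze: 10

```text
t: 35.45
ee_pos: [0.5201, -0.1492, 0.3286]
eef_rot: [0.555, -0.438, 0.438, -0.555]
contact_force: [-0.7, -0.8, 0.8]
opening: 0.05
```

Run:
```python
from h import *
c,_=snap('scene','s11.png')
go((*f2w(-.0002,.0008),.292),13.46)
im=cv2.imread('pics/s11.png'); cv2.imwrite('pics/s11c.png',cv2.resize(im[190:350,235:375],None,fx=4,fy=3.7))
```

```text
t 35.5 ee [ 0.5201 -0.1492  0.3287] jaw 13.49 f [-0.5 -0.2 -0.6] op 0.0503 q [-0.44  0.21  1.7  -0.    1.23 -0.67]
ROW [-0.0002, 0.0367, 0.0007, 0.0]
```

View pics/s11c.png

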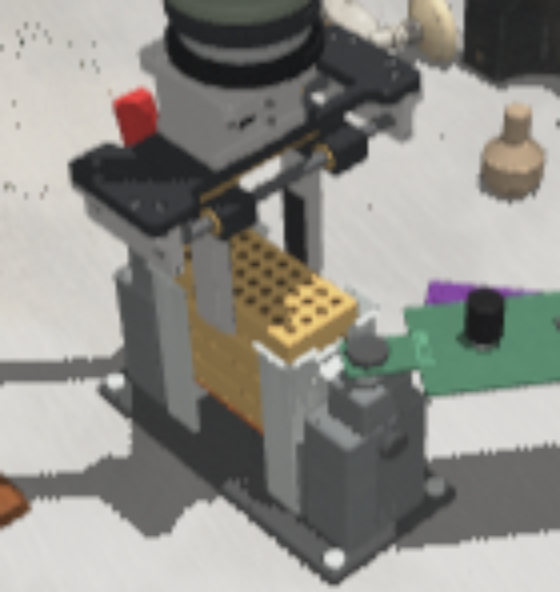

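Call:
move_arm:
  steps:
    - [0, 0, 0, 0]
    - [0, 0, 0, 0]
    - [0, 0.01, 0, 0]
    - [0, 0.02, 0, 0]
    - [0, 0.029, 0, 0]
    - [0, 0.036, 0, 0]
    - [0, 0.038, 0, 0]
    - [0, 0.038, 0, 0]
  squeeze: 60

```text
t: 36.3
ee_pos: [0.5213, -0.1497, 0.2944]
eef_rot: [-0.555, 0.436, -0.439, 0.556]
contact_force: [-3.3, 0.7, 16.0]
opening: 0.0493
```

Run:
```python
from h import *
c,_=snap('scene','s12.png')
go((*f2w(-.0002,.0008),.2925),13.46)
im=cv2.imread('pics/s12.png'); cv2.imwrite('pics/s12c.png',cv2.resize(im[190:350,235:375],None,fx=4,fy=3.7))
```

```text
t 36.35 ee [ 0.5213 -0.1497  0.2946] jaw 13.51 f [-3.1  0.7 16.1] op 0.0491 q [-0.44  0.25  1.73 -0.    1.16 -0.67]
ROW [-0.001, 0.0021, -0.0003, 0.0]
```

View pics/s12c.png

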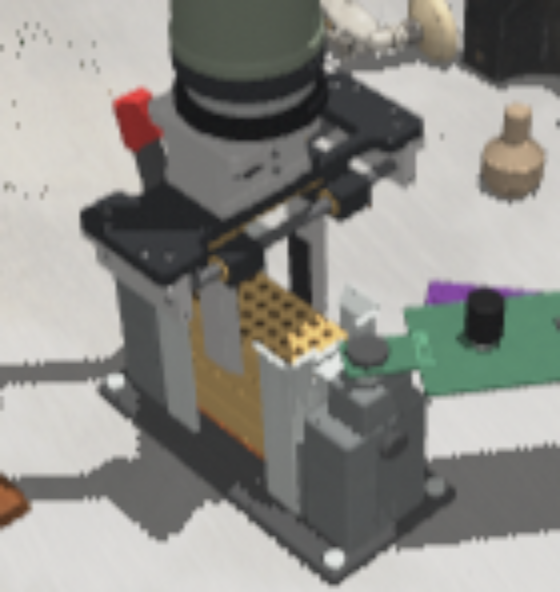

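Call:
move_arm:
  steps:
    - [0, 0.0025, 0, 0]
    - [0, 0.003, 0, 0]
    - [0, 0.003, 0, 0]

```text
t: 36.65
ee_pos: [0.5213, -0.1497, 0.2917]
eef_rot: [-0.555, 0.436, -0.439, 0.556]
contact_force: [-4.5, -0.6, 17.2]
opening: 0.0495
```

Call:
move_arm:
  steps:
    - [0, 0, 0, 0]
    - [0, 0, 0, 0]
    - [0, 0, 0, 0]
    - [0, -0.04, 0, 0]
    - [0, -0.08, 0, 0]
    - [0, -0.13, 0, 0]
    - [0, -0.16, 0, 0]
    - [0, -0.16, 0, 0]
  fingers: 0.075

```text
t: 37.45
ee_pos: [0.5212, -0.1494, 0.4535]
eef_rot: [-0.554, 0.434, -0.441, 0.556]
contact_force: [0.3, -0.4, 0.3]
opening: 0.0752
```

Run:
```python
from h import *
check(25); topf()
go((*f2w(.06*np.sin(2.15),-.082+.06*np.cos(2.15)),.44),-54)
```

```text
[429. 327.] [ 0.4095 -0.3726] [17. 55.] 18.43494987487793
t 37.6 ee [ 0.5197 -0.1488  0.4462] jaw 13.5 f [ 0.1 -0.3 -1.3] op 0.0753 q [-0.44  0.1   1.57  0.    1.47 -0.67]
ROW [0.1159, 0.0059, 0.0513, 67.5]
```

View pics/m25.png

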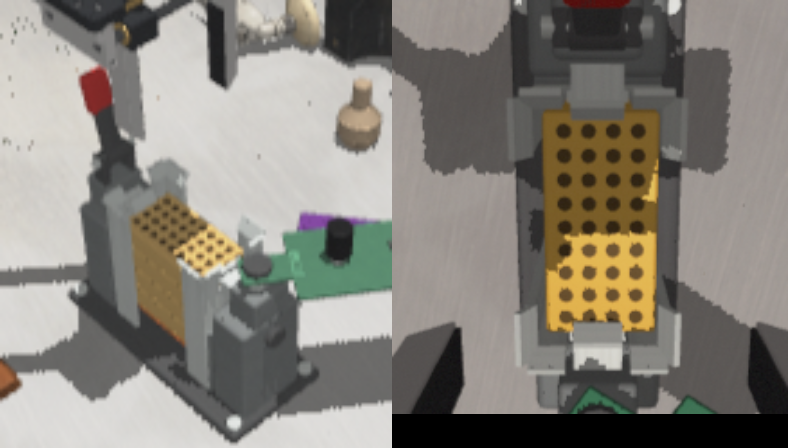

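View pics/w25.png

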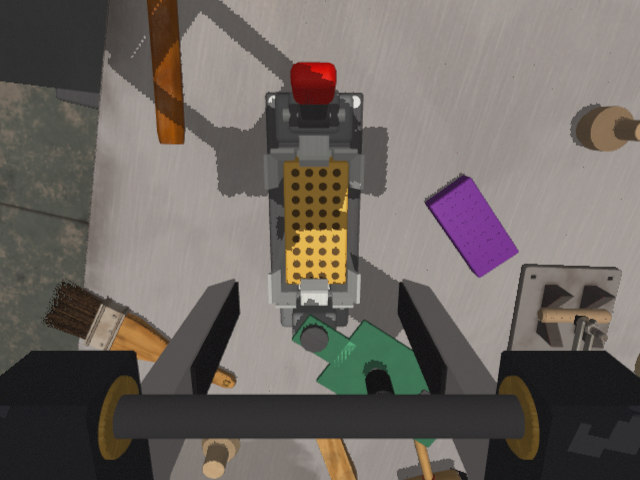

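Call:
move_arm:
  steps:
    - [0.1155, 0.006, 0.0513, 67.5]
    - [0.1155, 0.006, 0.0513, 67.5]
    - [0.1155, 0.006, 0.0513, 67.5]
    - [0.1155, 0.006, 0.0513, 67.5]
    - [0.1155, 0.006, 0.0513, 67.5]
    - [0.1155, 0.006, 0.0513, 67.5]
    - [0.1155, 0.006, 0.0513, 67.5]
    - [0.1155, 0.006, 0.0513, 67.5]
  fingers: 0.045
  squeeze: 8

```text
t: 38.4
ee_pos: [0.5965, -0.2492, 0.438]
eef_rot: [-0.218, 0.675, -0.671, 0.215]
contact_force: [0.7, 0.7, 0.6]
opening: 0.0453
```

Run:
```python
from h import *
snap('wrist','w26.png'); go((.5967,-.2495,.358),-54)
```

```text
t 38.45 ee [ 0.5965 -0.2492  0.4381] jaw -54.5 f [-1.   0.4 -0.3] op 0.0451 q [-0.53  0.34  1.31  0.    1.5   0.42]
ROW [-0.0002, 0.0801, 0.0008, -0.5]
```

View pics/w26.png

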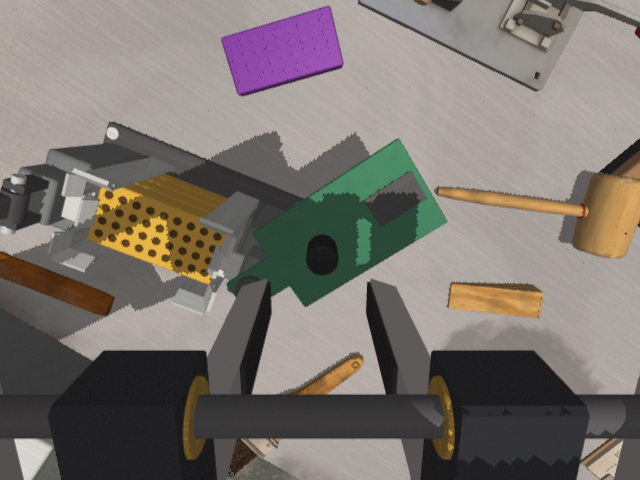

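Knob at (321,258), between the fingers. Descend and grip.

Call:
move_arm:
  steps:
    - [0, 0.04, 0.0008, 0]
    - [0, 0.07, 0.0008, 0]
    - [0, 0.079, 0.0008, 0]
    - [0, 0.079, 0.0008, 0]

```text
t: 38.85
ee_pos: [0.5965, -0.2495, 0.3591]
eef_rot: [-0.221, 0.674, -0.67, 0.217]
contact_force: [-0.5, -0.3, -0.4]
opening: 0.0451
```

Call:
move_arm:
  steps:
    - [0, 0, 0, 0]
    - [0, 0, 0, 0]
    - [0, 0, 0, 0]
    - [0, 0, 0, 0]
  fingers: 0.01

```text
t: 39.25
ee_pos: [0.5974, -0.2499, 0.3646]
eef_rot: [0.218, -0.672, 0.673, -0.219]
contact_force: [-2.8, 1.4, 3.4]
opening: 0.0194
```

Run:
```python
from h import *
arc(np.linspace(2.0,1.0,8),.359,.6)
```

```text
ang now 2.152171061472679 r 0.06084147158455019 t 39.25 op 0.019353642117797224 f [-2.8  1.4  3.4] q6 0.4125214885917502
[[-0.007, 0.006, -0.006, np.float64(-5.0)], [-0.013, 0.006, -0.013, np.float64(-10.0)], [-0.017, 0.006, -0.02, np.float64(-15.0)], [-0.021, 0.006, -0.027, np.float64(-20.0)], [-0.024, 0.006, -0.035, np.float64(-25.0)], [-0.026, 0.006, -0.044, np.float64(-30.0)], [-0.026, 0.006, -0.052, np.float64(-35.0)], [-0.025, 0.006, -0.061, np.float64(-40.0)]]
```

Call:
move_arm:
  steps:
    - [-0.007, 0.002, -0.006, -5]
    - [-0.013, 0.002, -0.013, -10]
    - [-0.017, 0.002, -0.02, -15]
    - [-0.021, 0.002, -0.027, -20]
    - [-0.024, 0.002, -0.035, -25]
    - [-0.026, 0.002, -0.044, -30]
    - [-0.026, 0.002, -0.052, -35]
    - [-0.025, 0.002, -0.061, -40]

```text
t: 40.05
ee_pos: [0.5848, -0.1851, 0.3642]
eef_rot: [0.432, -0.553, 0.56, -0.441]
contact_force: [10.9, 3.9, 0.5]
opening: 0.0197
```

Run:
```python
from h import *
arc(np.linspace(.92,-0.02,8),.359,.6)
```

```text
ang now 1.025684829415982 r 0.06277649502858006 t 40.05 op 0.019722829729113867 f [10.9  3.9  0.5] q6 -0.21052263601531088
[[-0.001, 0.005, -0.007, np.float64(-4.0)], [-0.004, 0.005, -0.015, np.float64(-8.0)], [-0.006, 0.005, -0.022, np.float64(-13.0)], [-0.006, 0.005, -0.03, np.float64(-17.0)], [-0.006, 0.005, -0.038, np.float64(-22.0)], [-0.005, 0.005, -0.046, np.float64(-27.0)], [-0.003, 0.004, -0.054, np.float64(-31.0)], [0.001, 0.004, -0.061, np.float64(-36.0)]]
```

Run:
```python
from h import *
c,_=snap('wrist','w27.png'); c,_=snap('scene','s27.png'); print(observe()['contact_force'],observe()['moment'])
im=cv2.imread('pics/s27.png'); cv2.imwrite('pics/s27c.png',cv2.resize(im[190:350,235:375],None,fx=4,fy=3.7))
```

```text
[8.19683443 5.85629115 2.27666863] [ 0.96652039 -1.43059834  0.18559731]
```

View pics/w27.png

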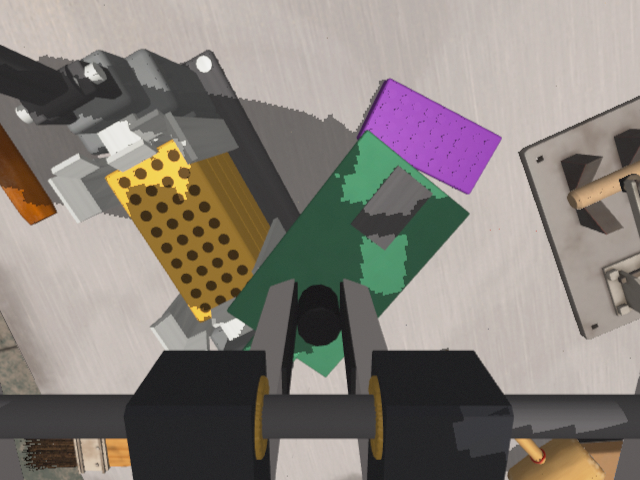

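View pics/s27c.png

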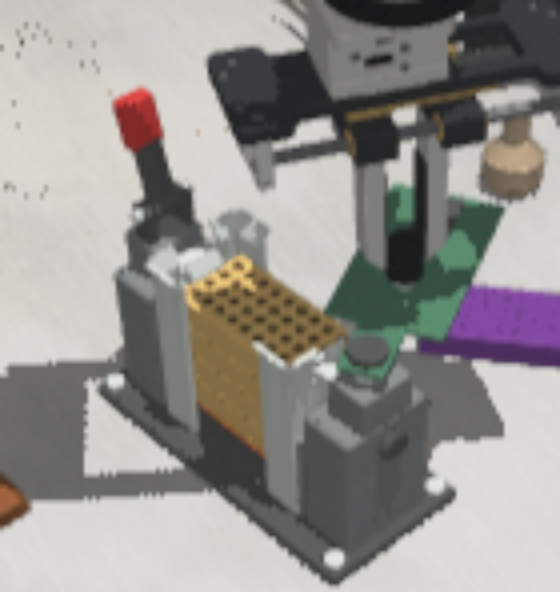

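Call:
move_arm:
  steps:
    - [0, 0, 0, 0]
    - [0, 0, 0, 0]
    - [0, 0, 0, 0]
  fingers: 0.028

```text
t: 40.45
ee_pos: [0.5818, -0.1862, 0.3611]
eef_rot: [0.435, -0.557, 0.558, -0.435]
contact_force: [1.2, -1.1, 0.6]
opening: 0.0278
```

Run:
```python
from h import *
arc(np.linspace(.92,-0.02,8),.359,.6)
c,_=snap('wrist','w28.png')
```

```text
ang now 1.0026056338923657 r 0.059897411109891725 t 40.45 op 0.027788204081652383 f [ 1.2 -1.1  0.6] q6 -0.20660223315668777
[[-0.002, 0.002, -0.004, np.float64(-3.0)], [-0.005, 0.002, -0.012, np.float64(-7.0)], [-0.007, 0.002, -0.02, np.float64(-12.0)], [-0.008, 0.002, -0.028, np.float64(-17.0)], [-0.008, 0.002, -0.036, np.float64(-21.0)], [-0.007, 0.002, -0.044, np.float64(-26.0)], [-0.004, 0.002, -0.051, np.float64(-31.0)], [-0.001, 0.002, -0.059, np.float64(-35.0)]]
```

View pics/w28.png

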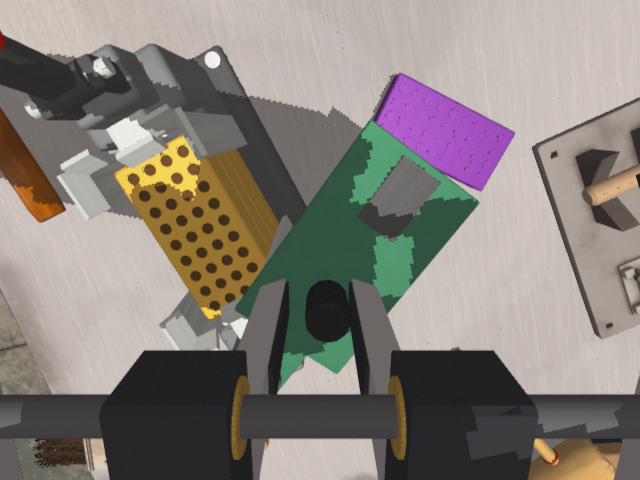

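Call:
move_arm:
  steps:
    - [-0.002, 0, -0.004, -3]
    - [-0.005, 0, -0.012, -7]
    - [-0.007, 0, -0.02, -12]
    - [-0.007, 0, -0.02, -12]
  fingers: 0.024

```text
t: 40.9
ee_pos: [0.5635, -0.174, 0.3607]
eef_rot: [-0.491, 0.509, -0.508, 0.491]
contact_force: [0.0, -0.4, -0.4]
opening: 0.0239
```

Run:
```python
from h import *
arc(np.linspace(.6,-0.02,8),.359,.6)
c,_=snap('wrist','w29.png')
```

```text
ang now 0.6345580871213313 r 0.059990015540619966 t 40.9 op 0.02386777800225588 f [ 0.  -0.4 -0.4] q6 -0.4111951928365302
[[-0.001, 0.002, -0.002, np.float64(-1.0)], [-0.002, 0.002, -0.007, np.float64(-4.0)], [-0.003, 0.002, -0.012, np.float64(-7.0)], [-0.004, 0.002, -0.018, np.float64(-10.0)], [-0.004, 0.002, -0.023, np.float64(-13.0)], [-0.004, 0.002, -0.028, np.float64(-16.0)], [-0.003, 0.002, -0.033, np.float64(-19.0)], [-0.001, 0.002, -0.039, np.float64(-23.0)]]
```

View pics/w29.png

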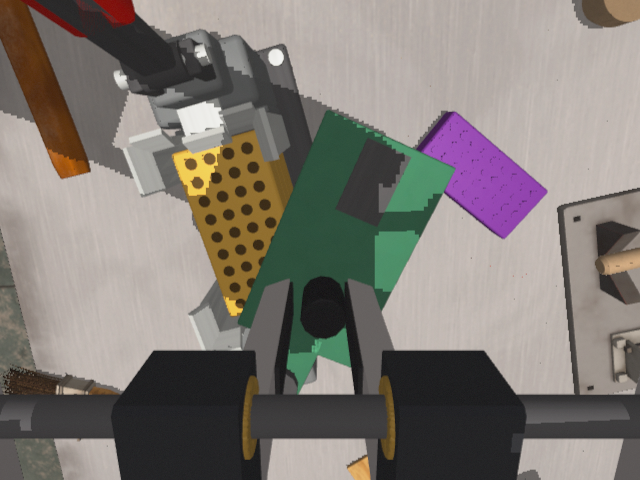

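Call:
move_arm:
  steps:
    - [-0.002, 0, -0.007, -4]
    - [-0.003, 0, -0.012, -7]
    - [-0.004, 0, -0.018, -10]
    - [-0.004, 0, -0.023, -13]
    - [-0.004, 0, -0.028, -16]
    - [-0.003, 0, -0.033, -19]
    - [-0.001, 0, -0.039, -23]
    - [-0.001, 0, -0.039, -23]

```text
t: 41.75
ee_pos: [0.5247, -0.1724, 0.3606]
eef_rot: [0.583, -0.402, 0.401, -0.582]
contact_force: [-0.2, -0.3, -0.2]
opening: 0.0238
```

Run:
```python
from h import *
arc([0,-.03,-.06,-.1],.359,.6)
c,_=snap('wrist','w30.png')
```

```text
ang now -0.0318105880773057 r 0.058915262021783384 t 41.75 op 0.0238131451036085 f [-0.2 -0.3 -0.2] q6 -0.8379430429840373
[[-0.001, 0.002, 0.002, np.float64(1.0)], [-0.001, 0.002, 0.0, np.float64(0.0)], [-0.001, 0.002, -0.002, np.float64(-1.0)], [-0.001, 0.002, -0.004, np.float64(-2.0)]]
```

View pics/w30.png

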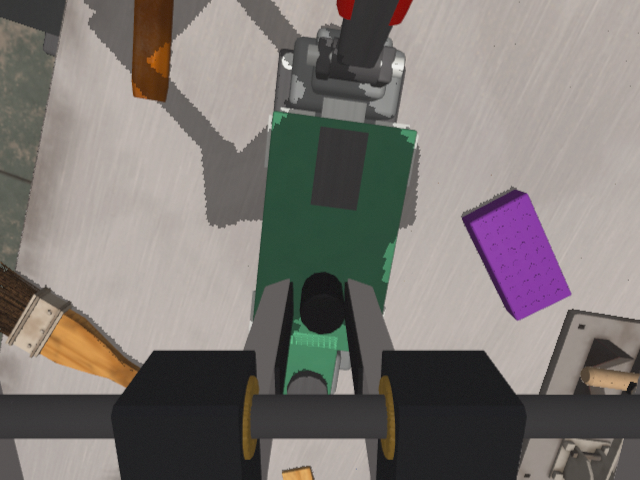

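Call:
move_arm:
  steps:
    - [-0.001, 0, -0.002, 0]
    - [-0.001, 0, -0.004, 0]
    - [-0.001, 0, -0.004, 0]

```text
t: 42.1
ee_pos: [0.5225, -0.1723, 0.3609]
eef_rot: [-0.581, 0.399, -0.403, 0.584]
contact_force: [8.0, 1.0, -5.0]
opening: 0.0242
```

Run:
```python
from h import *
o=observe(); print(o['contact_force'],w2f(o['ee_pos']))
c,im=snap('wrist','w31.png'); print(w2f(c[2]))
hsv=cv2.cvtColor(im,cv2.COLOR_RGB2HSV); m=cv2.inRange(hsv,(65,80,30),(90,255,255)); 
# left and right edges rows 140..270
L=[];Rr=[]
for r in range(140,270,4):
    x=np.where(m[r,220:430])[0]+220
    L.append(w2f(ray(c,(x.min()-.5,r),.148))); Rr.append(w2f(ray(c,(x.max()+.5,r),.148)))
for e in(L,Rr):
    e=np.array(e); p=np.polyfit(e[:,1],e[:,0],1); print('edge slope(angle)',p[0],'x at y=0',p[1])
```

```text
[ 8.02400479  1.0299796  -5.01905045] [-0.00398628 -0.0225264 ]
[-0.01401377  0.05610332]
edge slope(angle) 0.0020216522326069824 x at y=0 -0.033132784406009856
edge slope(angle) 0.0006400862237496082 x at y=0 0.03162269732310579
```

View pics/w31.png

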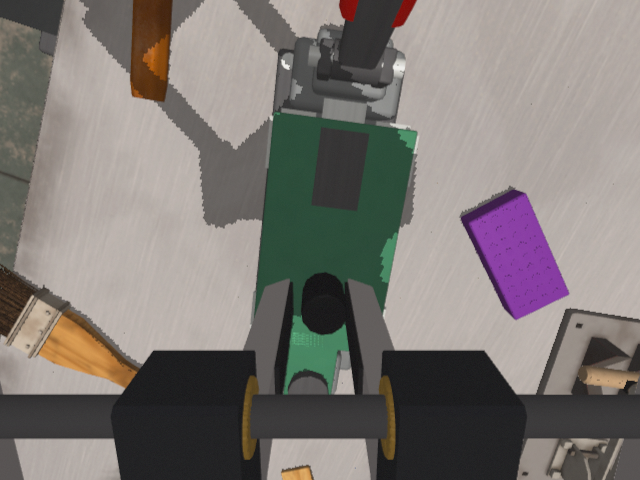

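Call:
move_arm:
  steps:
    - [0, 0, 0.001, 0]
    - [0, 0, 0.002, 0]
    - [0, 0, 0.002, 0]
  fingers: 0.045

```text
t: 42.45
ee_pos: [0.5228, -0.1718, 0.3608]
eef_rot: [0.583, -0.401, 0.4, -0.582]
contact_force: [-0.4, 0.4, -0.8]
opening: 0.0434
```

Call:
move_arm:
  steps:
    - [0, -0.04, 0, 0]
    - [0, -0.08, 0, 0]
    - [0, -0.11, 0, 6]
    - [0, -0.11, 0, 6]
    - [0, -0.11, 0, 6]

```text
t: 42.95
ee_pos: [0.5227, -0.1718, 0.4713]
eef_rot: [0.561, -0.43, 0.431, -0.561]
contact_force: [0.3, 0.0, -0.1]
opening: 0.0454
```

Run:
```python
from h import *
cw,im=snap('wrist','w32.png'); cs,im2=snap('scene','s32.png'); go((.5,0,.45),13.5)
def red(im,box):
    hsv=cv2.cvtColor(im,cv2.COLOR_RGB2HSV); m=cv2.inRange(hsv,(0,150,70),(8,255,255))|cv2.inRange(hsv,(172,150,70),(180,255,255))
    k=np.zeros_like(m); x0,y0,x1,y1=box; k[y0:y1,x0:x1]=m[y0:y1,x0:x1]; y,x=np.where(k>0); return np.array([x.mean(),y.mean()]),len(x),(x.min(),x.max(),y.min(),y.max())
a=red(im,(220,0,420,160)); b=red(im2,(250,205,290,260)); print(a,b)
def d(c,uv): v=c[1]@np.linalg.solve(c[0],np.array([*uv,1.])); return v/np.linalg.norm(v)
A=d(cw,a[0]);B=d(cs,b[0]); M=np.c_[A,-B]; s=np.linalg.lstsq(M,cs[2]-cw[2],rcond=None)[0]
p=cw[2]+A*s[0]; q=cs[2]+B*s[1]; print(p,q); P=(p+q)/2; f=w2f(P); print('red ctr feeder',f,P[2],'angle',np.arctan2(P[2]-.154,.082-f[1]),np.hypot(P[2]-.154,.082-f[1]))
```

```text
t 43.05 ee [ 0.5224 -0.1716  0.4689] jaw 15.03 f [0.1 0.1 0.1] op 0.0452 q [-0.47  0.11  1.52 -0.    1.52 -0.74]
ROW [-0.1715, 0.0193, 0.0229, 1.5]
(array([329.7816092 ,  44.61896552]), 1740, (np.int64(310), np.int64(351), np.int64(23), np.int64(67))) (array([268.92913386, 221.92125984]), 127, (np.int64(264), np.int64(274), np.int64(214), np.int64(230)))
[ 0.49812186 -0.05448008  0.20815131] [ 0.4976494  -0.05425669  0.20819703]
red ctr feeder [-0.00043328  0.09792213] 0.20817417415324252 angle 1.8566532367927724 0.05646552401557447
```

View pics/w32.png

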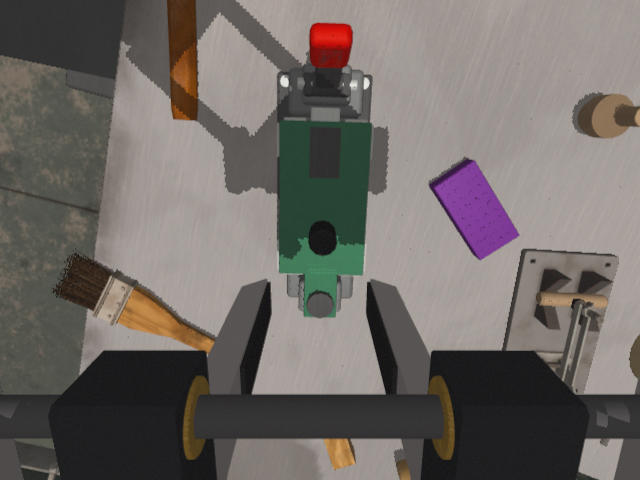

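View pics/s32.png

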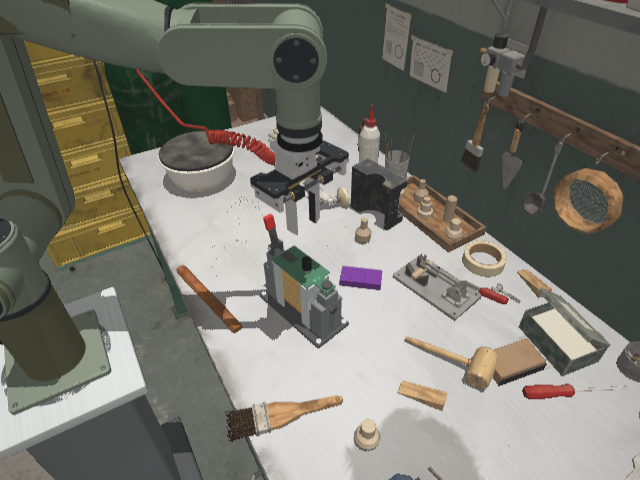

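Run:
```python
from h import *
go((*f2w(0,.137),.468),13.46)
```

```text
t 43.05 ee [ 0.5224 -0.1716  0.4689] jaw 15.03 f [0.1 0.1 0.1] op 0.0452 q [-0.47  0.11  1.52 -0.    1.52 -0.74]
ROW [-0.1586, 0.0013, 0.0082, 1.6]
```

Call:
move_arm:
  steps:
    - [-0.1586, 0, 0.0082, 1.6]
    - [-0.1586, 0, 0.0082, 1.6]
    - [-0.1586, 0, 0.0082, 1.6]
    - [-0.1586, 0, 0.0082, 1.6]
    - [-0.1586, 0, 0.0082, 1.6]
    - [-0.1586, 0, 0.0082, 1.6]
  fingers: 0.0

```text
t: 43.65
ee_pos: [0.4899, -0.017, 0.4699]
eef_rot: [0.555, -0.439, 0.438, -0.554]
contact_force: [-0.6, -0.5, 0.2]
opening: 0.0015
```

Run:
```python
from h import *
go((*f2w(0,.137),.394),13.46); print(w2f(observe()['ee_pos']))
```

```text
t 43.65 ee [ 0.4899 -0.017   0.4699] jaw 13.4 f [-0.6 -0.5  0.2] op 0.0015 q [-0.21 -0.02  1.66 -0.    1.51 -0.45]
ROW [-0.0009, 0.0759, -0.0003, -0.1]
[0.00045297 0.13613846]
```

Call:
move_arm:
  steps:
    - [0, 0.04, 0, 0]
    - [0, 0.07, 0, 0]
    - [0, 0.076, 0, 0]
    - [0, 0.076, 0, 0]
    - [0, 0.076, 0, 0]

```text
t: 44.15
ee_pos: [0.4906, -0.0174, 0.3963]
eef_rot: [-0.554, 0.438, -0.439, 0.555]
contact_force: [-0.1, -0.2, 0.2]
opening: 0.0006
```

```bash
cat >> h.py <<'E'
def yz(L):
    o=observe(); print('t',o['t'],w2f(o['ee_pos']).round(4),o['ee_pos'].round(4),'f',o['contact_force'].round(1)); r=[]
    for y,z in L:
        d=totool(np.array([*f2w(0,y),z])-o['ee_pos'],o); r.append([round(float(v),4) for v in d]+[0])
    print(r)
E
python3 - <<'E'
from h import *
yz([(.12,.396),(.105,.397),(.095,.398),(.085,.4),(.078,.402),(.0685,.3986)])
snap('scene','s33.png'); im=cv2.imread('pics/s33.png'); cv2.imwrite('pics/s33c.png',cv2.resize(im[170:350,225:375],None,fx=3.5,fy=3.3))
E
```

```text
t 44.15 [0.001  0.1356] [ 0.4906 -0.0174  0.3963] f [-0.1 -0.2  0.2]
[[0.0156, 0.0003, -0.001, 0], [0.0306, -0.0007, -0.001, 0], [0.0406, -0.0017, -0.001, 0], [0.0506, -0.0037, -0.0009, 0], [0.0576, -0.0057, -0.0009, 0], [0.0671, -0.0023, -0.0009, 0]]
```

View pics/s33c.png

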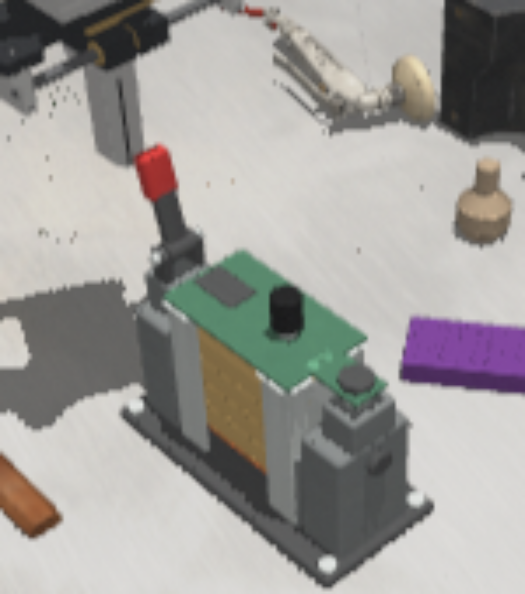

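Fingers stand just outside the red grip. Push.

Call:
move_arm:
  steps:
    - [0.015, 0, -0.001, 0]
    - [0.025, 0, -0.001, 0]
    - [0.033, -0.001, -0.001, 0]
    - [0.041, -0.002, -0.001, 0]
    - [0.05, -0.004, -0.001, 0]
    - [0.058, -0.006, -0.001, 0]
    - [0.067, -0.002, -0.001, 0]
    - [0.067, -0.002, -0.001, 0]

```text
t: 45.0
ee_pos: [0.5045, -0.0831, 0.3965]
eef_rot: [0.555, -0.438, 0.439, -0.554]
contact_force: [-0.3, -0.0, 0.5]
opening: 0.0006
```

Run:
```python
from h import *
yz([(.0598,.3934),(.0524,.3866),(.0465,.3785),(.0423,.3693),(.040,.3595),(.04,.358)])
snap('scene','s34.png'); im=cv2.imread('pics/s34.png'); cv2.imwrite('pics/s34c.png',cv2.resize(im[170:350,225:375],None,fx=3.5,fy=3.3))
```

```text
t 45.0 [-0.0007  0.0685] [ 0.5045 -0.0831  0.3965] f [-0.3 -0.   0.5]
[[0.0087, 0.0031, 0.0007, 0], [0.0161, 0.0099, 0.0007, 0], [0.0219, 0.018, 0.0008, 0], [0.0261, 0.0272, 0.0008, 0], [0.0284, 0.037, 0.0008, 0], [0.0284, 0.0385, 0.0008, 0]]
```

View pics/s34c.png

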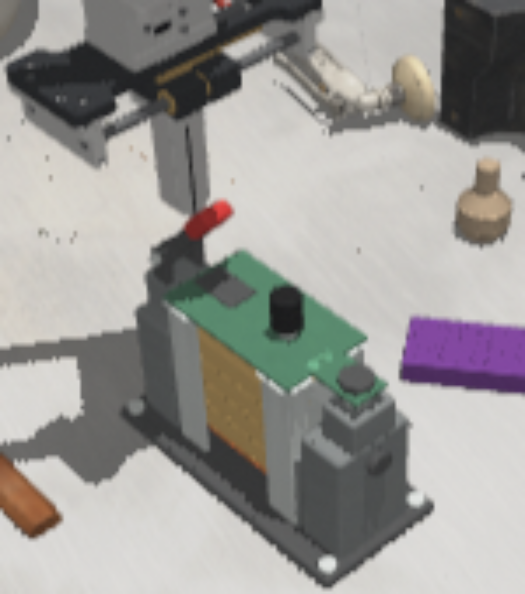

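The arm follows (≈0.8 rad). Continue along the arc down.

Call:
move_arm:
  steps:
    - [0.009, 0.003, 0.0007, 0]
    - [0.016, 0.01, 0.0007, 0]
    - [0.022, 0.018, 0.0007, 0]
    - [0.026, 0.027, 0.0007, 0]
    - [0.028, 0.036, 0.0007, 0]
    - [0.028, 0.039, 0.0007, 0]
    - [0.028, 0.039, 0.0007, 0]

```text
t: 45.75
ee_pos: [0.5118, -0.1093, 0.3614]
eef_rot: [0.555, -0.438, 0.439, -0.555]
contact_force: [-7.4, 2.4, 18.7]
opening: 0.0002
```

Run:
```python
from h import *
yz([(.04,.358)])
snap('scene','s35.png'); im=cv2.imread('pics/s35.png'); cv2.imwrite('pics/s35c.png',cv2.resize(im[170:350,225:375],None,fx=3.5,fy=3.3))
```

```text
t 45.75 [0.0003 0.0413] [ 0.5118 -0.1093  0.3614] f [-7.4  2.4 18.7]
[[0.0013, 0.0034, -0.0003, 0]]
```

View pics/s35c.png

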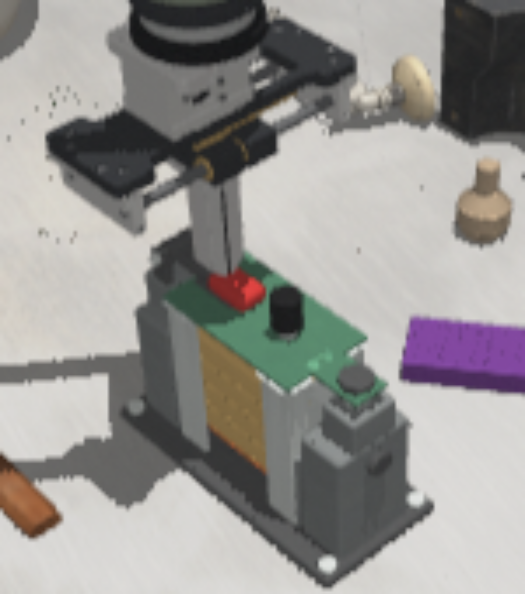

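Arm lies on the cover, pressed with about 19 N. Retreat and check.

Call:
move_arm:
  steps:
    - [0, -0.01, 0, 0]
    - [0, -0.04, 0, 0]
    - [0, -0.08, 0, 0]
    - [-0.03, -0.12, 0, 0]
    - [-0.06, -0.14, 0, 0]
    - [-0.06, -0.14, 0, 0]
    - [-0.06, -0.14, 0, 0]

```text
t: 46.5
ee_pos: [0.4975, -0.0503, 0.4974]
eef_rot: [0.555, -0.438, 0.438, -0.555]
contact_force: [-0.3, -0.8, -0.2]
opening: 0.0007
```

Run:
```python
from h import *
yz([(.04,.358)])
snap('scene','s36.png'); im=cv2.imread('pics/s36.png'); cv2.imwrite('pics/s36c.png',cv2.resize(im[170:350,225:375],None,fx=3.5,fy=3.3))
snap('top','t36.png'); c,im=snap('wrist','w36.png')
for p in [(0,.082-.072,.154),(0,-.022,.184)]: print(proj(c,(*f2w(p[0],p[1]),p[2])))
```

```text
t 46.5 [0.0002 0.102 ] [ 0.4975 -0.0503  0.4974] f [-0.3 -0.8 -0.2]
[[0.0619, 0.1395, -0.0001, 0]]
[319.64701182 328.76237746]
[319.73715396 382.01212847]
```

View pics/s36c.png

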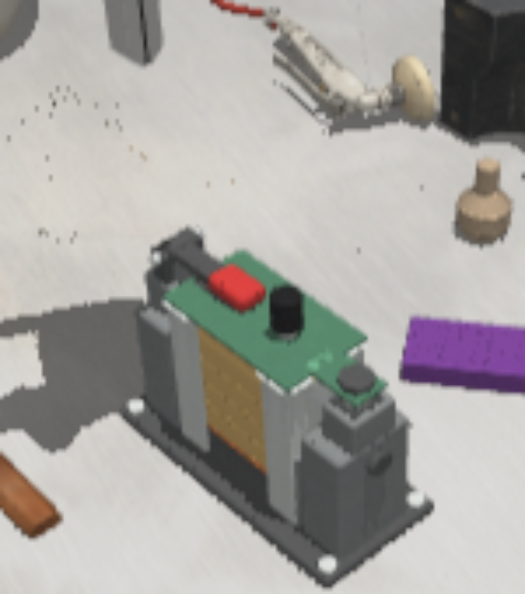

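View pics/w36.png

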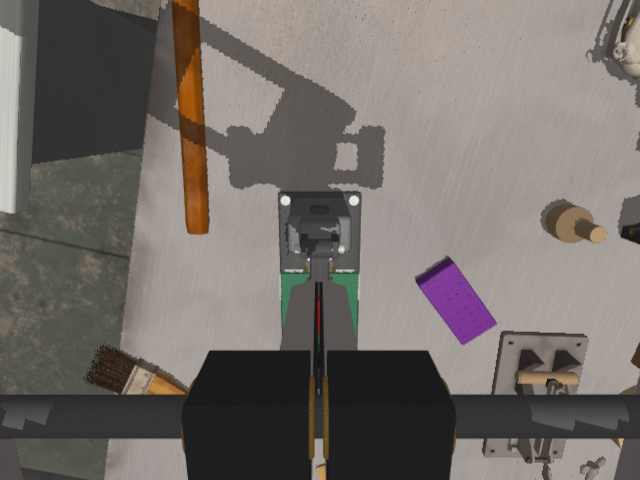

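View pics/t36.png

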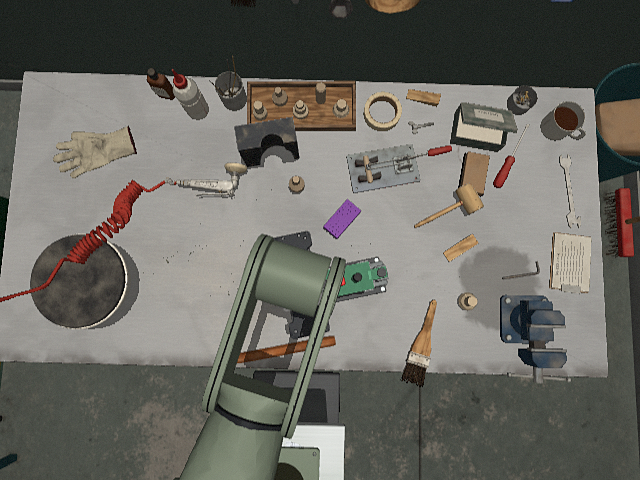

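Run:
```python
from h import *
cs=cam('scene'); im=cv2.imread('pics/s36.png'); hsv=cv2.cvtColor(im,cv2.COLOR_BGR2HSV)
m=cv2.inRange(hsv,(0,150,70),(8,255,255))|cv2.inRange(hsv,(172,150,70),(180,255,255)); y,x=np.where(m[235:270,275:310]); print('red',w2f(ray(cs,(x.mean()+275,y.mean()+235),.158)))
ct=cam('top'); t=cv2.imread('pics/t36.png'); 
k=(t[255:290,345:372].max(2)<45); y,x=np.where(k); print('knob px',x.mean()+345,y.mean()+255,w2f(ray(ct,(x.mean()+345,y.mean()+255),.182)))
cv2.imwrite('pics/t36c.png',cv2.resize(t[240:310,320:400],None,fx=8,fy=8))
g=cv2.inRange(cv2.cvtColor(t,cv2.COLOR_BGR2HSV),(65,80,30),(90,255,255)); kk=max(cv2.findContours(g,0,2)[0],key=cv2.contourArea); print(len(kk),cv2.minAreaRect(np.array([w2f(ray(ct,p[0].astype(float),.148))*1000 for p in kk],np.float32)))
```

```text
red [-0.00331067  0.02187868]
knob px 355.7894736842105 278.3157894736842 [-0.00215743 -0.01657415]
67 ((0.5093841552734375, -25.62982940673828), (110.47185516357422, 66.52910614013672), 89.95838165283203)
```

View pics/t36c.png

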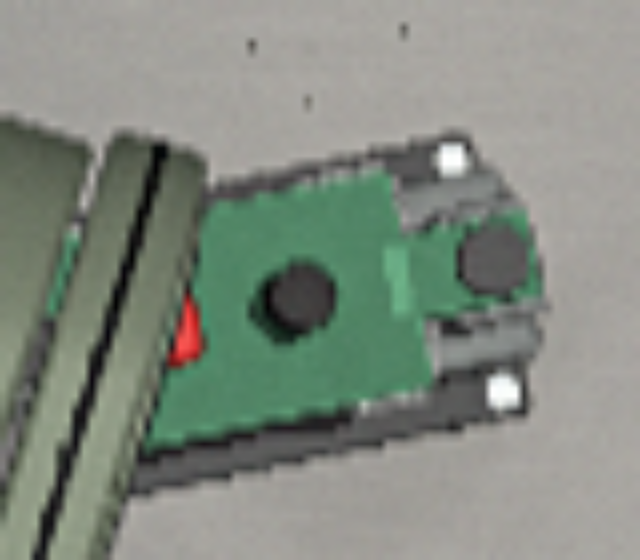

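Cover aligned to the feeder (90.0° against its axis), the arm flat on it, cores upright. Handing in.

```bash
python3 -c "
from h import *
print(job_done(), observe()['t'])"
```

```text
the job is handed in; nothing more can be done
the job is handed in; nothing more can be done
```

I handed the job in at about 46.7 s of the 210 s. All four yellow filters are in the column, the green cover is shut and the red-handled arm is down on it. `job_done` gives no verdict.

**What I did**
- I swung the cover open to about 2.15 rad.
- I gripped each filter across its width, lowered it into the column and pressed it down in the grip. The measured force at the end of each press was about 6, 10, 14 and 17 N, against the stated 8 N for the first and 16 N for the fourth.
- I pushed the cover shut until it met its stop, then swung the arm down onto it with the fingertips.

**Last checks**
- **Filters:** after each release, the wrist and scene pictures showed the top filter held under both catches. None were left on the table. I did not measure them again after the cover closed.
- **Cover:** its edges measured within 0.002 rad of shut right after closing, and the top view just before hand-in agreed.
- **Hold-down arm:** it looks flat on the cover, and the press read about 19 N before I let go. I did not measure its angle directly.
- **Bystanders:** both sand cores are standing, and the purple look-alike was not touched.

**Things that disagreed**
- The grip on the knob met about 11 N of sideways force halfway through closing. I opened the fingers a little and pushed the knob loosely the rest of the way.
- The position estimates differed by 1 to 3 mm between the cameras. I corrected for this in the last two insertions.

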